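Set the gap gauge beside a box panel and press the panel level

TASK

On the craft table, the top panel of the small wooden box is lying loose and proud on four pins. Take the gauge with the wider crossbar out of the gauge block and slip its blade down the open gap between panel and box wall, midway along it, until both ends of the crossbar rest on the box's rim; leave it standing there, and only then press the panel down until it lies flat, level with the rim. Leave the other gauge and everything else where it is.

Things in the scene. Friction and masses are not known exactly. Their poses are not given: they have to be found in the camera images.
- box: Small pale wooden box, fixed: 109 (x) by 104 (y) by 70 mm high. Origin: centre of the underside, z up. Walls 10 mm thick, level rim 70 mm up, round a recess 89 (x) by 84 mm (y). The panel's ledge, 60 mm up, runs from the -x wall to x = +36 mm; between it and the +x wall a groove 8.5 mm wide along y, centred on x = 40.25 mm, 40 mm deep from the rim.
- gap_mouth (a point): Point on the box, with the box's axes, at x = +40.5 mm, y = 0, rim height: the middle of the mouth of the open gap, 7 to 8.5 mm wide, between the panel and the box's +x wall. The gap runs along y.
- panel_center (a point): Centre of the loose plywood panel, 80 by 80 by 10 mm, 60 g, square to the box (same axes), by its -x wall. It starts 5 to 7 mm proud of the rim on four stiff pins under it (28 mm from its middle in x and y), which sink when pushed (about 5 N in all) and stay: push at its middle. Fully down its centre is 65 mm above the box's origin, its top level with the rim.
- wide_gauge: T-shaped steel gauge with the wide crossbar, 120 g, plate 4.5 mm thick (x). Origin: middle of the crossbar's underside; y along the bar, z up. Bar 108 mm long, 14 high. Blade below: 56 mm wide (y), 30 long, last 6 mm thinned to 2.5. Grip block on top: 12 (x) by 30 mm (y), 14 to 50 mm up. Same either way round. Starts upright in either slot of the gauge block.
- wide_gauge_grip (a point): Centre of the wide gauge's grip block, 34 mm above the underside of its crossbar; axes as the gauge.
- narrow_gauge: The other gauge, alike but with a crossbar only 72 mm long, too short to span the box. It hangs in the other slot, 70 mm away. Leave it there. Origin and axes as the wide gauge.
- gauge_block: Dark wooden block, fixed, 130 by 130 mm, 45 mm high. Origin: centre of the underside. Two slots along its y, 7.5 by 60 mm and 36 mm deep, at x = -35 and +35 mm. The gauges hang in them by their crossbars and are drawn straight up.
- mug_mid (a point): Bystander: a white mug, 82 mm across, 95 mm high; point at its middle, half-way up.
- mug_b_mid (a point): Bystander: a second white mug like the first; point at its middle, half-way up.
- dish_mid (a point): Bystander: a shallow white dish, 60 mm across, 18 mm high; point at its middle, half-way up.
- cutout_mid (a point): Bystander: a flat leaf-shaped plywood cut-out, about 100 by 52 mm, 5 mm thick; point at its middle, half-way up.
- bottle_mid (a point): Bystander: a clear bottle, 48 mm across, 130 mm high; point at its middle, half-way up.
- reel_mid (a point): Bystander: a white flanged reel, 56 mm across, 50 mm high; point at its middle, half-way up.
There are look-alikes about, which are no part of the job. What is shaped like the part that bears panel_center but green or purple is not meant.

How it is judged:
On the way, in this order (a step that is already met when the one before it is completed fails the run):
1. the wide gauge stands in the gap, its crossbar down on the rim (z of wide_gauge in the frame of box between 0.067 and 0.0725 m and x of wide_gauge in the frame of box between 0.035 and 0.046 m and y of wide_gauge in the frame of box between -0.011 and 0.011 m and angle between the y axis of wide_gauge and the y axis of box, either way round below 0.12 rad and angle between wide_gauge's own z axis and vertical below 0.17 rad), for 0.2 s.
2. the panel is then pressed down level with the rim (z of panel_center in the frame of box between 0.062 and 0.0665 m and angle between panel_center's own z axis and vertical below 0.03 rad and x of panel_center in the frame of box between -0.008 and 0.004 m), for 0.2 s.
At the end, for the whole second after the job is handed in: Wide gauge in the gap: crossbar underside 67 to 72.5 mm above the box's origin, at box x 35 to 46 mm, y within 11 mm, within 0.12 rad of the box's y, 0.17 rad of upright. Panel centre 62 to 66.5 mm up, box x -8 to 4 mm, tilt under 0.03 rad. Both at rest (all of step 1 and all of step 2 and linear speed of each of wide_gauge, panel below 0.02 m/s); the robot touches nothing.
It fails at once if the narrow gauge is disturbed (moved over 15 mm) (distance of narrow_gauge from where it was at the start of the episode above 0.015 m).
It fails at once if a bystander is moved over 30 mm (distance of any of mug_mid, mug_b_mid, dish_mid, cutout_mid, bottle_mid, reel_mid from where it was at the start of the episode above 0.03 m).
It also fails if it takes over 51 s, if anything falls off the work surface, if the arm or the gripper's body presses on something with over 40 N, if the wrist force passes 120 N, or if a joint passes its speed limit or range.

ROBOT

A 6-joint arm with a two-finger parallel gripper is mounted at the origin on the work surface. World frame = base frame: x ahead of the robot, y to its left, z up, the work surface at z = 0. Lengths are in m, angles in rad, forces in N, time in s.
With the tool pointing down it reaches from about 0.35 to 0.85 m from the base axis. Payload 8.1 kg.
Tool frame: the origin (TCP) lies at the very end of the fingers, on their centre line; the grasp point (between the pads) lies 19 mm behind it (grasp_offset is the distance from the TCP to the grasp point, in m); z points along the fingers, y is the direction in which the jaws open and shut (so a half turn about z gives the same grasp; the last joint's range is limited). The gripper opens to 93 mm and grips with 3 to 60 N. Pads are 15 mm wide; open, the fingers measure 128 mm over their backs; the gripper's body (75 mm by 188 mm) begins 65 mm behind the grasp point.
Start: joints at [-1.257, 0.13, 1.488, -0, 1.523, -0.085], TCP at [0.233, -0.553, 0.191] pointing down, gripper open.
Joint ranges: [-2.96, 2.96], [-0.89, 2.26], [0.02, 2.5], [-1.34, 4.48], [0, 2.73], [-2.66, 2.66]. Speed limits (rad/s): [2.39, 2.39, 2.79, 3.14, 3.14, 3.14].

INTERFACE

Orientations are given as a rotation vector (axis times angle).
In Python, from plant import read_state, read_camera, close_job, search_frame, masks_of, grasp_offset gives the robot as it stands.
- The arm moves only by the tool drive_tool, never from a script. Its argument "plan" is a list of rows, each an object with "claw": the closure, from 0 (fully open) to 1 (shut); "linear": the shift along the tool's x, y, z in cm, a list of three; "angular": the turn, a rotation vector about the tool's x, y, z in degrees, a list of three. In form: [{"claw": claw, "linear": [tx, ty, tz], "angular": [ax, ay, az]}, ...]. A call has 1 to 12 rows; each row shifts and turns the commanded pose from where the row before left it, along the tool's axes as they then stand; what a row does not reach is not made up. A row lasts 1/8 s, in which the tool goes at most 62.5 mm and 10.7 degrees, less where a joint would pass 70% of its speed; a pose out of reach is approached as far as the arm can. A call is refused whole if a number of a shift passes 6.25 or a number of a turn 10.7, either way. A call with a gripper value outside its range is refused whole. The fingers move at their own pace and stop on an object; "newtons" is the grip in N (left out, the last holds). Time passes only in rows, so rows that do not move let the fingers close. It gives the time, the measured TCP pose, the force and the opening at its end, in the units of the state.
- read_state(): the state, without advancing time (a new reading comes with each control period).
- read_camera(name): name is "scene" or "top"; returns a dict with "pixels" (400x640x3 uint8, red, green, blue), "K" (3x3 intrinsics, pixels), "xyz" and "attitude" of the camera in the world. Camera axes: x right, y up, looking along -z (the intrinsics and any distortion apply to the point x, -y, -z); pixel columns grow to the right and rows downward; lengths in m; the calibration is good to about 2 mm. A picture is of the moment at which its call begins. There is no depth.
- close_job(): hands the job in, once; it reports no verdict.
Trained networks look in a picture, given as the dict that the camera call returned (one of the last four; its "shot" number tells which), for a name from the list of things; names that differ only in an ending like _2 or _b are one class to them, and where a whole thing is asked for, a point or a joint stands for the part that bears it (a point fixed in the world has none). Each returns a list of dicts, best first, with "p" (0 to 1); they miss things now and then, are a little off and sometimes report something else, mostly with a low value. They report only what shows in the picture. A call takes as long as a camera call. They do not tell look-alikes from the thing itself.
- search_frame(picture, label): "at" ([x, y, z] in m, in world coordinates, good to about 4 mm: the middle of the surface that is visible of it).
- masks_of(picture, label): "mask" (400x640 bool, what is visible of it).
The state is a dict: "t": time; "q": joint angles; "dq": joint speeds; "joint_torque": joint torques, N m; "tool_pos": TCP position; "orientation": TCP orientation; "force": force on the tool from outside, world axes, zero at the start; "wrist_torque": the same for the moment, N m; "opening": finger opening in m.
Only numpy, scipy, OpenCV 4.12 (cv2) and the standard library are available. Lean on these libraries where they do the work, as an engineer would, in place of code of your own. Each camera call takes 0.05 s, during which the arm holds its last target.

## Working session

There is one attempt and no reset: what is moved stays moved. The work goes in short steps, Python scripts to look and compute and a tool call to move; the robot and the scene stay as the last step left them, time stands still between calls to the robot, and variables do not carry over. Pictures are saved under pics/ and viewed, and the job is handed in when it is done.

Besides the shell and the picture viewer there is one more tool, called after "Request:" by a JSON object that holds its "name" and its "arguments". drive_tool: Moves the arm, as the interface text tells. Its arguments: {"type":"object","properties":{"plan":{"type":"array"},"newtons":{"type":"number"}},"required":["plan"]}

```bash
ls; mkdir -p pics; python3 - <<'E'
from plant import *
import cv2, pickle
s=read_state();print(s)
for n in ("scene","top"):
    p=read_camera(n); cv2.imwrite(f"pics/{n}0.png",p["pixels"][:,:,::-1]); print(n,p["K"],p["xyz"],p["attitude"],p.keys())
    pickle.dump(p,open(f"{n}0.pkl","wb"))
    for l in ["box","panel_center","wide_gauge","wide_gauge_grip","narrow_gauge","gauge_block","mug_mid","dish_mid","cutout_mid","bottle_mid","reel_mid"]:
        try: print(l,[(round(d["p"],2),[round(float(v),4) for v in d["at"]]) for d in search_frame(p,l)])
        except Exception as e: print(l,e)
print(grasp_offset)
E
```

```text
pics
{'t': 0.0, 'q': array([-1.25743152e+00,  1.31158915e-01,  1.48924839e+00, -4.01863917e-07,
        1.52300539e+00, -8.53762867e-02]), 'dq': array([-0.00014735,  0.00071109, -0.00053073,  0.00140878,  0.00052006,
       -0.00085066]), 'joint_torque': array([ 6.97919058e-04, -5.59837139e+01, -4.91761172e+01,  7.67963938e-02,
        3.54336679e-02, -2.08049055e-04]), 'tool_pos': array([ 0.23280007, -0.5523342 ,  0.19030581]), 'orientation': array([-3.07758983e+00, -6.21841832e-01,  3.25632834e-04]), 'force': array([-0.17513975,  0.13707278,  1.80188543]), 'wrist_torque': array([ 0.01608359, -0.00510194,  0.01686037]), 'opening': 0.09300249878046406}
scene [[407.71250158   0.         325.35008769]
 [  0.         407.71250158 201.04037406]
 [  0.           0.           1.        ]] [ 1.34764932 -0.29411397  0.75831037] [0.8095645  0.57313182 1.08983941] dict_keys(['pixels', 'K', 'xyz', 'attitude', 'shot'])
box []
panel_center [(0.96, [0.6742, -0.3986, 0.0077]), (0.9, [0.2349, -0.2755, 0.0055]), (0.84, [0.5887, -0.1781, 0.0795]), (0.78, [0.41, -0.2052, 0.0106]), (0.74, [0.7613, -0.23
[... 765 characters left out ...]
, 'attitude', 'shot'])
box [(0.94, [0.5729, -0.1596, 0.0685])]
panel_center [(0.93, [0.6586, -0.3926, 0.011]), (0.85, [0.5776, -0.1772, 0.0749]), (0.63, [0.2267, -0.2745, 0.0104]), (0.62, [0.3994, -0.2026, 0.0082]), (0.55, [0.7515, -0.237, 0.01])]
wide_gauge [(0.67, [0.5671, 0.1459, 0.064])]
wide_gauge_grip [(0.71, [0.5704, 0.1496, 0.0616])]
narrow_gauge [(0.4, [0.5002, 0.1452, 0.0838])]
gauge_block [(0.55, [0.5353, 0.1454, 0.047])]
mug_mid [(0.7, [0.7766, 0.1236, 0.0401])]
dish_mid [(0.61, [0.4641, 0.0027, 0.0097])]
cutout_mid [(0.88, [0.6471, -0.0003, 0.0058])]
bottle_mid [(0.82, [0.504, 0.4173, 0.084]), (0.57, [0.5746, -0.1579, 0.0651])]
reel_mid [(0.65, [0.5387, -0.4063, 0.0526])]
0.0188
```

View pics/scene0.png

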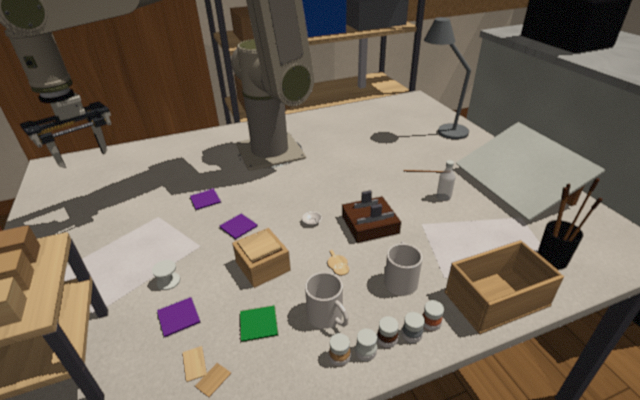

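View pics/top0.png

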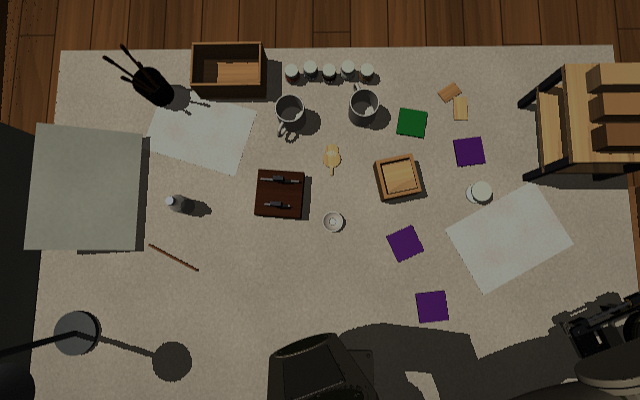

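The scene view shows the box at (262,256) and the gauge block at (371,216). The top view shows the box at (399,177) and the block at (281,194). I'll zoom in on both for the geometry.

```bash
python3 - <<'E'
import cv2,pickle,numpy as np
S=pickle.load(open("scene0.pkl","rb"))["pixels"][:,:,::-1];T=pickle.load(open("top0.pkl","rb"))["pixels"][:,:,::-1]
def c(I,x,y,w,h,k): return cv2.resize(I[y:y+h,x:x+w],None,fx=k,fy=k,interpolation=cv2.INTER_CUBIC)
cv2.imwrite("pics/c1.png",np.vstack([np.hstack([c(T,365,145,70,65,5),c(T,245,160,70,65,5)]),np.hstack([c(S,228,225,70,65,5),c(S,335,182,70,65,5)])]))
E
```

```text
(no output)
```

View pics/c1.png

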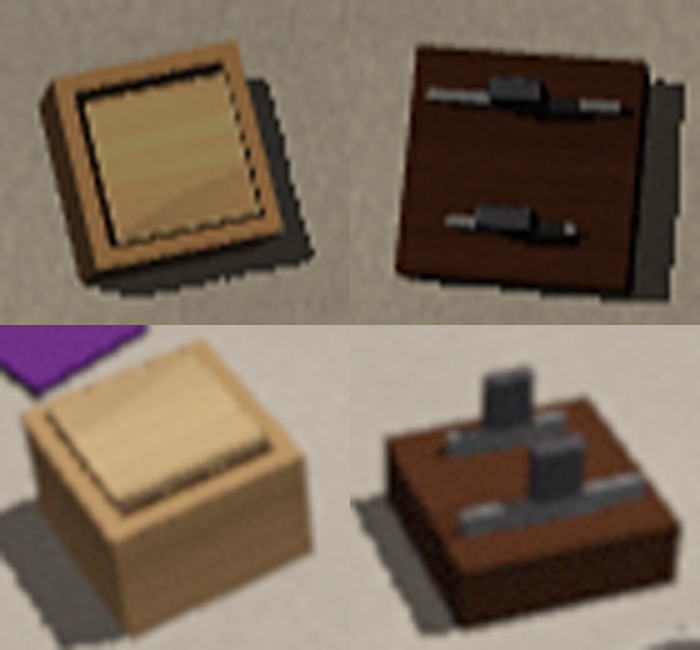

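```bash
cat > h.py <<'E'
import numpy as np, cv2, pickle
from scipy.spatial.transform import Rotation as R
from scipy.optimize import least_squares
from scipy.ndimage import map_coordinates
def proj(p,X):
    X=np.atleast_2d(X); c=(X-p["xyz"])@R.from_rotvec(p["attitude"]).as_matrix()
    c=c*[1,-1,-1]; u=c@p["K"].T; return u[:,:2]/u[:,2:]
def ray(p,uv,z):
    d=np.linalg.inv(p["K"])@[uv[0],uv[1],1]; d=R.from_rotvec(p["attitude"]).as_matrix()@(d*[1,-1,-1])
    return p["xyz"]+d*(z-p["xyz"][2])/d[2]
def boxedges(sx,sy,z0,z1,cx=0,cy=0):
    V=np.array([[cx+a*sx/2,cy+b*sy/2,z] for z in (z0,z1) for a,b in ((-1,-1),(1,-1),(1,1),(-1,1))])
    E=[(i,(i+1)%4) for i in range(4)]+[(4+i,4+(i+1)%4) for i in range(4)]+[(i,i+4) for i in range(4)]
    return V,E
def T2(par,V):
    c,s=np.cos(par[2]),np.sin(par[2]); return np.c_[V[:,0]*c-V[:,1]*s+par[0],V[:,0]*s+V[:,1]*c+par[1],V[:,2]]
def visible(par,V,E,p):
    # edges whose adjacent faces include one facing camera (top always)
    W=T2(par,V); cam=p["xyz"]; vis=[]
    ctr=W.mean(0)
    for k,(i,j) in enumerate(E):
        def side(a):  # side face a: verts a,(a+1)%4
            m=(W[a]+W[(a+1)%4]+W[a+4]+W[(a+1)%4+4])/4; n=m-ctr; n[2]=0
            return n@(cam-m)>0
        if k>=4 and k<8: vis.append((i,j))
        elif k<4 and side(k): vis.append((i,j))
        elif k>=8 and (side(k-8) or side((k-9)%4)): vis.append((i,j))
    return vis
def fit(ps,V,E,par,skip=lambda n,i,j:False,w=4,iters=6,verbose=False):
    par=np.array(par,float)
    grads=[]
    for p in ps:
        grads.append(p["pixels"].astype(float))
    for it in range(iters):
        obs=[]
        ww=w if it<3 else 2
        for n,(p,I) in enumerate(zip(ps,grads)):
            for (i,j) in visible(par,V,E,p):
                if skip(n,i,j): continue
                t=np.linspace(.08,.92,25)[:,None]; L=V[i]*(1-t)+V[j]*t
                uv=proj(p,T2(par,L)); d=uv[-1]-uv[0]; nrm=np.array([-d[1],d[0]])/np.hypot(*d)
                s=np.arange(-ww-1,ww+1.01,.25)
                pts=uv[:,None,:]+s[None,:,None]*nrm
                # smooth along edge: sample
                prof=np.stack([map_coordinates(I[:,:,c],[pts[...,1],pts[...,0]],order=1) for c in range(3)],-1)
                g=np.linalg.norm(prof[:,4:]-prof[:,:-4],axis=-1); sc=s[2:-2]
                g=g*np.exp(-.5*(sc/ww)**2)
                k=g.argmax(1)
                for a in range(len(t)):
                    lo,hi=max(0,k[a]-3),k[a]+4
                    if g[a,k[a]]<15: continue
                    off=(sc[lo:hi]*g[a,lo:hi]).sum()/g[a,lo:hi].sum()
                    obs.append((n,L[a],uv[a]+off*nrm,nrm))
        def res(q):
            r=[]
            for n,p in enumerate(ps):
                o=[x for x in obs if x[0]==n]
                u=proj(p,T2(q,np.array([x[1] for x in o])))
                r.append(((u-np.array([x[2] for x in o]))*np.array([x[3] for x in o])).sum(1))
            return np.concatenate(r)
        sol=least_squares(res,par,loss="soft_l1",f_scale=.4,x_scale=[.01,.01,.1]); par=sol.x
    r=res(par); return par,np.sqrt(np.median(r**2)),len(r)
def draw(p,items,crop,k,out):
    x,y,w,h=crop; I=cv2.resize(p["pixels"][y:y+h,x:x+w,::-1],None,fx=k,fy=k,interpolation=cv2.INTER_CUBIC)
    for par,V,E,col in items:
        for i,j in visible(par,V,E,p):
            a,b=[tuple(np.round(((q-[x,y])+.5)*k*8-4).astype(int).tolist()) for q in proj(p,T2(par,V[[i,j]]))]
            cv2.line(I,a,b,col,1,cv2.LINE_AA,3)
    if out: cv2.imwrite(out,I)
    return I
BOX=boxedges(.109,.104,0,.07); BLK=boxedges(.13,.13,0,.045)
E
python3 - <<'E'
from h import *
S=pickle.load(open("scene0.pkl","rb"));T=pickle.load(open("top0.pkl","rb"))
for nm,M,i in (("box",BOX,(.573,-.168,.19)),("blk",BLK,(.535,.145,-.07))):
    rs=[]
    for ps in ([S],[T],[S,T]):
        r=fit(ps,*M,i); rs.append(r[0]); print(nm,r[0].round(4),r[1].round(3),r[2])
    if nm=="box": b=rs
    else: g=rs
A=[draw(T,[(b[2],*BOX,(0,0,255)),(g[2],*BLK,(0,0,255))],c,6,None) for c in ((365,145,65,65),(245,160,65,65))]
B=[draw(S,[(b[2],*BOX,(0,0,255)),(g[2],*BLK,(0,0,255))],c,6,None) for c in ((228,225,65,65),(338,182,65,65))]
cv2.imwrite("pics/f1.png",np.vstack([np.hstack(A),np.hstack(B)])[:,:])
E
```

```text
box [ 0.5749 -0.1718  0.0545] 0.802 189
box [ 0.5668 -0.1723  0.1537] 0.685 183
box [ 0.5726 -0.1732  0.0607] 0.796 376
blk [ 0.5376  0.1495 -0.1041] 0.273 210
blk [ 0.5367  0.1517 -0.1031] 0.348 225
blk [ 0.5365  0.1506 -0.102 ] 0.381 433
```

View pics/f1.png

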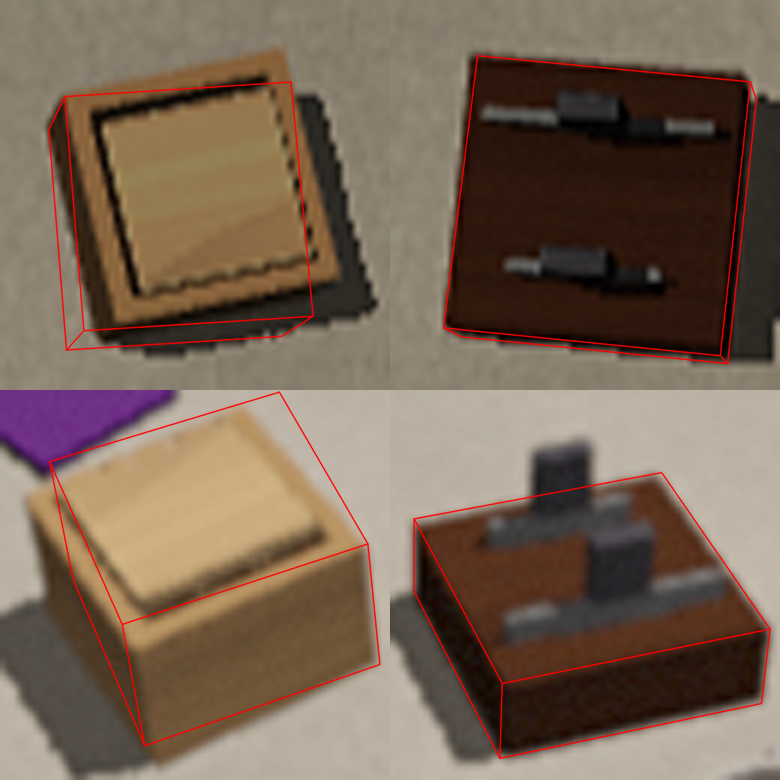

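```bash
python3 - <<'E'
from h import *
S=pickle.load(open("scene0.pkl","rb"));T=pickle.load(open("top0.pkl","rb"))
c=ray(T,(398.3,175.8),.07); print(c)
b=[]
for y0 in (.2,.24):
  for ps in ([S],[T],[S,T]):
    r=fit(ps,*BOX,(c[0],c[1],y0),w=3); b.append(r[0]); print(r[0].round(4),r[1].round(3),r[2])
g=[fit(ps,*BLK,(.5365,.1506,-.102))[0] for ps in ([S],[T])]
A=[draw(T,[(b[1],*BOX,(0,0,255)),(g[1],*BLK,(0,0,255))],c,6,None) for c in ((365,145,65,65),(245,160,65,65))]
B=[draw(S,[(b[0],*BOX,(0,0,255)),(g[0],*BLK,(0,0,255))],c,6,None) for c in ((228,225,65,65),(338,182,65,65))]
cv2.imwrite("pics/f2.png",np.vstack([np.hstack(A),np.hstack(B)])[:,:])
E
```

```text
[ 0.58081003 -0.18008526  0.07      ]
[ 0.581  -0.1812  0.2068] 0.213 223
[ 0.5826 -0.1791  0.2364] 0.249 225
[ 0.5822 -0.1804  0.2113] 0.331 447
[ 0.581  -0.1812  0.2068] 0.213 223
[ 0.5826 -0.1791  0.2362] 0.246 225
[ 0.5822 -0.1804  0.2114] 0.335 447
```

View pics/f2.png

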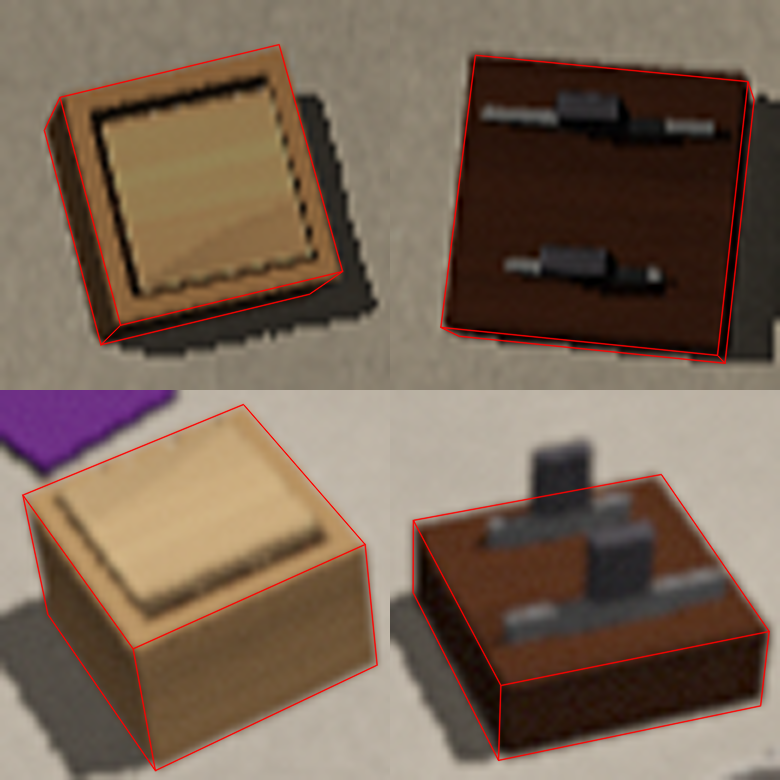

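The box fit now lies on its edges in both views. Rim and base corners match to within about 1 px, and the wide gauge is in the row nearer the mugs. Next I'll fit the gauge itself and the panel.

```bash
cat >> h.py <<'E'
def multi(*Ms):
    V=np.vstack([m[0] for m in Ms]); E=[]; return Ms
GB=boxedges(.0045,.108,0,.014); GG=boxedges(.012,.030,.014,.050)
PAN=boxedges(.08,.08,-.005,.005)
def up(M,z): return M[0]+np.array([0,0,z]),M[1]
E
python3 - <<'E'
from h import *
S=pickle.load(open("scene0.pkl","rb"));T=pickle.load(open("top0.pkl","rb"))
g0=np.array([.5720,.1470,-.103])
G=up(GG,.045)
for ps in ([S],[T],[S,T]):
    r=fit(ps,*G,g0,w=2); print("grip",r[0].round(4),r[1].round(3),r[2])
    r2=fit(ps,*up(GB,.045),g0,w=1.5); print("bar",r2[0].round(4),r2[1].round(3),r2[2])
    b0=np.array([.5818,-.1802,.22]); p0=b0+np.r_[-.004*np.cos(.22),-.004*np.sin(.22),0]
    r3=fit(ps,*up(PAN,.071),p0,w=2); print("panel",r3[0].round(4),r3[1].round(3),r3[2])
items=[(g0,*G,(0,0,255)),(g0,*up(GB,.045),(0,255,255)),(p0,*up(PAN,.071),(255,0,0))]
A=[draw(T,items,c,6,None) for c in ((365,145,65,65),(245,160,65,65))]
B=[draw(S,items,c,6,None) for c in ((228,225,65,65),(338,182,65,65))]
cv2.imwrite("pics/f3.png",np.vstack([np.hstack(A),np.hstack(B)])[:,:])
E
```

```text
grip [ 0.5732  0.1474 -0.4379] 0.204 190
bar [ 0.5753  0.1491 -0.2821] 0.257 189
panel [ 0.5793 -0.1805  0.1661] 0.52 222
grip [0.5749 0.1501 0.1285] 0.691 203
bar [ 0.5745  0.1496 -0.0727] 0.218 218
panel [ 0.577  -0.1811  0.1901] 0.293 225
grip [ 0.5737  0.1479 -0.1341] 0.461 420
bar [ 0.5728  0.1489 -0.128 ] 0.345 384
panel [ 0.5775 -0.1808  0.179 ] 0.509 444
```

View pics/f3.png

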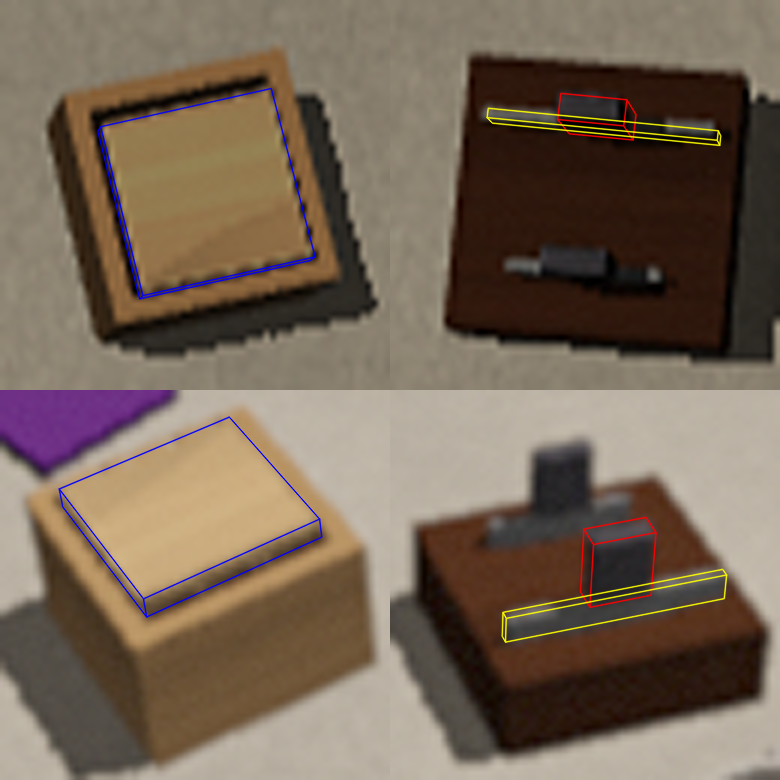

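```bash
cat > mv.py <<'E'
import sys,numpy as np
from plant import read_state
from scipy.spatial.transform import Rotation as R
def need(target,yaw_jaw):
    s=read_state(); M=R.from_rotvec(s["orientation"])
    # desired: z down, y at yaw_jaw (mod pi)
    best=None
    for k in (0,np.pi):
        a=yaw_jaw+k; y=np.array([np.cos(a),np.sin(a),0]); z=np.array([0,0,-1.]); x=np.cross(y,z)
        D=R.from_matrix(np.c_[x,y,z]); d=(M.inv()*D).as_rotvec(degrees=True)
        if best is None or np.linalg.norm(d)<np.linalg.norm(best[0]): best=(d,D)
    d,D=best; dp=np.array(target)-s["tool_pos"]
    print("t",round(s["t"],2),"pos",s["tool_pos"].round(4),"turn deg",d.round(2),"shift cm after turn",(D.inv().apply(dp)*100).round(2),"before turn",(M.inv().apply(dp)*100).round(2),"F",s["force"].round(2),"open",round(s["opening"],4),"q",s["q"].round(2))
if __name__=="__main__":
    v=[float(a) for a in sys.argv[1:]]; need(v[:3],v[3])
E
python3 mv.py .5735 .148 .19 -.09
```

```text
t 1.2 pos [ 0.233  -0.5529  0.1913] turn deg [ -0.    -0.   -61.99] shift cm after turn [72.87 27.61  0.13] before turn [ 58.59 -51.37   0.14] F [ 0.23 -0.44  0.63] open 0.0931 q [-1.26  0.13  1.49  0.    1.52 -0.09]
```

Request:
{"name": "drive_tool", "arguments": {"plan": [{"claw":0.5,"linear":[0,0,0],"angular":[0,0,-10.3]},{"claw":0.5,"linear":[0,0,0],"angular":[0,0,-10.3]},{"claw":0.5,"linear":[0,0,0],"angular":[0,0,-10.3]},{"claw":0.5,"linear":[0,0,0],"angular":[0,0,-10.3]},{"claw":0.5,"linear":[0,0,0],"angular":[0,0,-10.3]},{"claw":0.5,"linear":[0,0,0],"angular":[0,0,-10.3]},{"claw":0.5,"linear":[4,1.5,0],"angular":[0,0,0]},{"claw":0.5,"linear":[4,1.5,0],"angular":[0,0,0]},{"claw":0.5,"linear":[4,1.5,0],"angular":[0,0,0]},{"claw":0.5,"linear":[4,1.5,0],"angular":[0,0,0]},{"claw":0.5,"linear":[4,1.5,0],"angular":[0,0,0]},{"claw":0.5,"linear":[4,1.5,0],"angular":[0,0,0]}]}}

```text
t: 2.7
tool_pos: [0.3455, -0.3211, 0.1915]
orientation: [2.322, 2.115, 0.0]
force: [-0.2, 0.8, 0.4]
opening: 0.0467
```

```bash
python3 mv.py .5735 .148 .19 -.09
```

```text
t 2.7 pos [ 0.3455 -0.3211  0.1915] turn deg [ 0.03  0.02 -0.2 ] shift cm after turn [48.77 18.49  0.15] before turn [48.84 18.32  0.14] F [-0.21  0.84  0.36] open 0.0467 q [-0.86 -0.22  1.83  0.    1.53 -0.76]
```

Request:
{"name": "drive_tool", "arguments": {"plan": [{"claw":0.5,"linear":[4.4,1.65,0],"angular":[0,0,0]},{"claw":0.5,"linear":[4.4,1.65,0],"angular":[0,0,0]},{"claw":0.5,"linear":[4.4,1.65,0],"angular":[0,0,0]},{"claw":0.5,"linear":[4.4,1.65,0],"angular":[0,0,0]},{"claw":0.5,"linear":[4.4,1.65,0],"angular":[0,0,0]},{"claw":0.5,"linear":[4.4,1.65,0],"angular":[0,0,0]},{"claw":0.5,"linear":[4.4,1.65,0],"angular":[0,0,0]},{"claw":0.5,"linear":[4.4,1.65,0],"angular":[0,0,0]},{"claw":0.5,"linear":[4.4,1.65,0],"angular":[0,0,0]},{"claw":0.5,"linear":[4.4,1.65,0],"angular":[0,0,0]},{"claw":0.5,"linear":[3.5,1.3,0],"angular":[0,0,0]},{"claw":0.5,"linear":[0,0,3],"angular":[0,0,0]}]}}

```text
t: 4.2
tool_pos: [0.5691, 0.1369, 0.1637]
orientation: [2.318, 2.117, 0.008]
force: [-0.0, -0.2, -0.7]
opening: 0.0464
```

```bash
python3 - <<'E'
from h import *
from plant import *
for n in ("scene","top"):
    p=read_camera(n); pickle.dump(p,open(n+"1.pkl","wb"))
S=pickle.load(open("scene1.pkl","rb"));T=pickle.load(open("top1.pkl","rb"))
s=read_state()
g0=np.array([.5735,.148,-.1]); items=[(g0,*up(GG,.045),(0,0,255)),(g0,*up(GB,.045),(0,255,255))]
A=draw(T,items,(220,130,110,110),5,None);B=draw(S,items,(318,132,110,110),5,None)
for I,p,o in ((A,T,(220,130)),(B,S,(318,132))):
    for dz in (0,.0188):
        u=proj(p,s["tool_pos"]+[0,0,dz])[0]; cv2.circle(I,tuple(((u-o+.5)*5).astype(int).tolist()),3,(0,255,0),-1)
cv2.imwrite("pics/a1.png",np.hstack([A,B])[:, :1100][:, :]);
I=np.hstack([A,B]); cv2.imwrite("pics/a1.png",cv2.resize(I,None,fx=.72,fy=.72))
E
python3 mv.py .5735 .148 .16 -.1
```

```text
t 4.3 pos [0.5643 0.1343 0.1576] turn deg [-0.34  0.09  0.45] shift cm after turn [ 1.45  0.78 -0.24] before turn [ 1.44  0.79 -0.24] F [-1.21 -1.04 -0.61] open 0.0465 q [ 0.15  0.1   1.58 -0.    1.47  0.24]
```

View pics/a1.png

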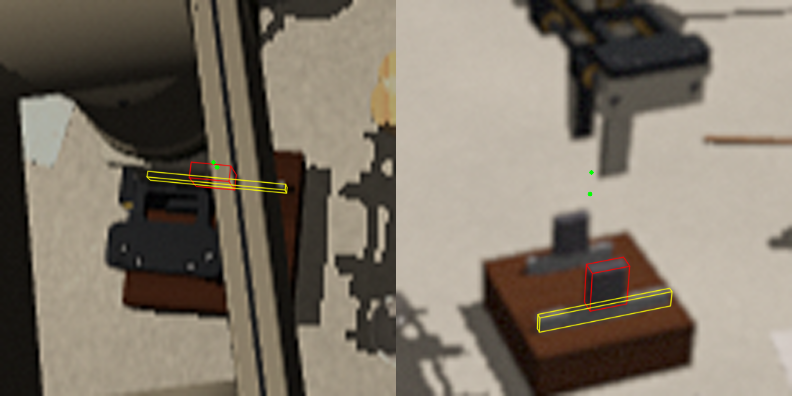

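```bash
python3 - <<'E'
from h import *
from plant import *
s0=read_state()
for n in ("scene","top"):
    p=read_camera(n); pickle.dump(p,open(n+"1.pkl","wb"))
S=pickle.load(open("scene1.pkl","rb"));T=pickle.load(open("top1.pkl","rb"))
s=read_state(); print(s0["tool_pos"],s["tool_pos"],s["dq"].round(4))
M=R.from_rotvec(s["orientation"])
V,E=boxedges(.015,.0465+.035,-.084,0); Vb,_=boxedges(.075,.188,-.13,-.084)
for p,nm in ((T,"T"),(S,"S")):
    I=cv2.resize(p["pixels"][:,:,::-1],None,fx=3,fy=3,interpolation=cv2.INTER_CUBIC)
    for W,col in ((V,(0,255,0)),(Vb,(0,0,255))):
        u=(proj(p,s["tool_pos"]+M.apply(W))+.5)*3
        for i,j in E: cv2.line(I,tuple(u[i].astype(int).tolist()),tuple(u[j].astype(int).tolist()),col,1,cv2.LINE_AA)
    c=(proj(p,s["tool_pos"])[0]*3).astype(int); 
    cv2.imwrite(f"pics/b{nm}.png",I[max(0,c[1]-250):c[1]+150,max(0,c[0]-250):c[0]+250])
E
```

```text
[0.564291   0.13434302 0.15762558] [0.56583382 0.1337451  0.16099856] [-0.0087 -0.0226 -0.0241  0.0001  0.0018  0.0004]
```

View pics/bT.png

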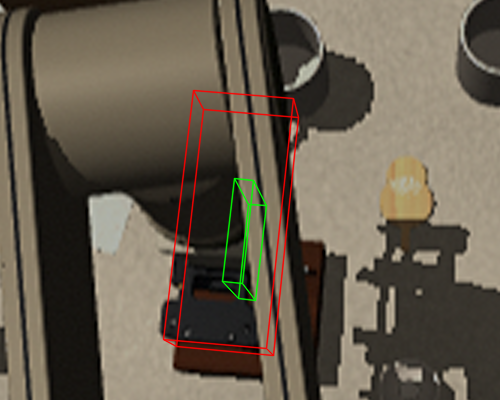

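View pics/bS.png

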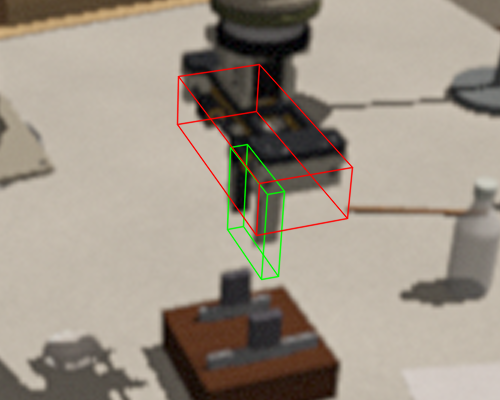

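```bash
python3 - <<'E'
from h import *
S=pickle.load(open("scene0.pkl","rb"));T=pickle.load(open("top0.pkl","rb"))
pos=np.array([.2328,-.5523,.1903]); M=R.from_rotvec([-3.07758983e+00, -6.21841832e-01,  3.25632834e-04])
V,E=boxedges(.015,.093+.035,-.084,0); Vb,_=boxedges(.075,.188,-.13,-.084)
for p,nm in ((T,"T"),(S,"S")):
    I=cv2.resize(p["pixels"][:,:,::-1],None,fx=4,fy=4,interpolation=cv2.INTER_CUBIC)
    for W,col in ((V,(0,255,0)),(Vb,(0,0,255))):
        u=(proj(p,pos+M.apply(W))+.5)*4
        for i,j in E: cv2.line(I,tuple(u[i].astype(int).tolist()),tuple(u[j].astype(int).tolist()),col,1,cv2.LINE_AA)
    c=(proj(p,pos)[0]*4).astype(int); print(c/4)
    cv2.imwrite(f"pics/d{nm}.png",I[max(0,c[1]-350):c[1]+150,max(0,c[0]-300):c[0]+300])
E
```

```text
[573.75 313.75]
[ 88.25 168.75]
```

View pics/dT.png

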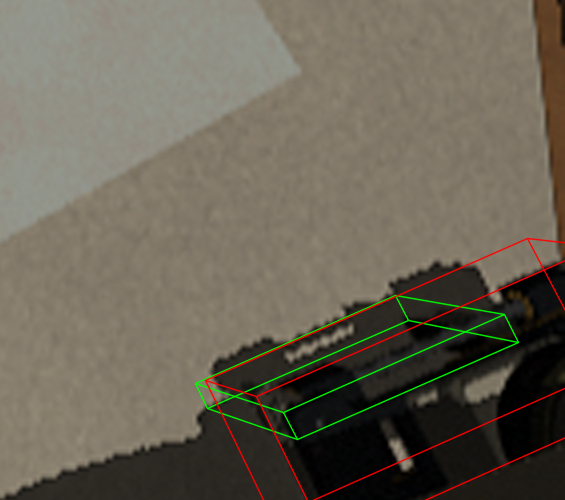

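View pics/dS.png

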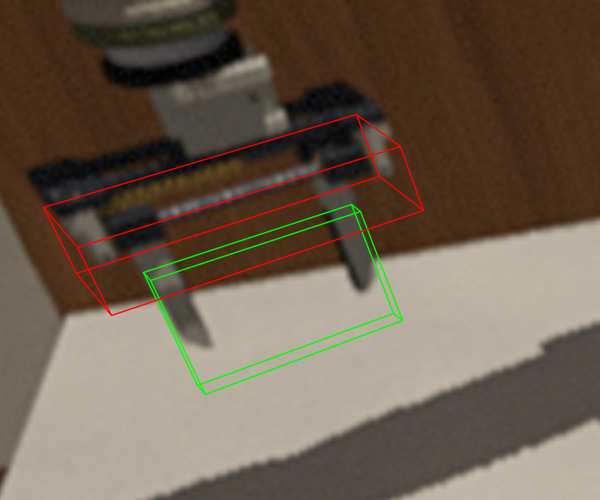

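In both views the box and block fits hold. In the scene view, though, the gripper's tips appear about 11 px above where the reported TCP projects: (88,158) seen against (88,169) at the start. I'll descend in stages over the gauge and check where the fingertips really are before I trust z.

Request:
{"name": "drive_tool", "arguments": {"plan": [{"claw":0.5,"linear":[1.4,0.7,0],"angular":[0,0,0]},{"claw":0.5,"linear":[0,0,2.5],"angular":[0,0,0]},{"claw":0.5,"linear":[0,0,2.5],"angular":[0,0,0]},{"claw":0.5,"linear":[0,0,0],"angular":[0,0,0]},{"claw":0.5,"linear":[0,0,0],"angular":[0,0,0]}]}}

```text
t: 5.03
tool_pos: [0.5759, 0.1475, 0.1131]
orientation: [2.322, 2.114, 0.003]
force: [0.0, 0.3, -0.0]
opening: 0.0468
```

```bash
cat > look.py <<'E'
import sys
from h import *
from plant import *
def look(tag,crops,par=None,k=6):
    s=read_state(); out=[]
    for n in crops:
        p=read_camera(n); pickle.dump(p,open(f"{n}{tag}.pkl","wb"))
        I=draw(p,[(q,*m,c) for q,m,c in (par or [])],crops[n],k,None)
        M=R.from_rotvec(s["orientation"])
        V,E=boxedges(.015,s["opening"]+.035,-.084,0)
        u=(proj(p,s["tool_pos"]+M.apply(V))-np.array(crops[n][:2])+.5)*k
        for i,j in E: cv2.line(I,tuple(u[i].astype(int).tolist()),tuple(u[j].astype(int).tolist()),(0,255,0),1,cv2.LINE_AA)
        out.append(I)
    h=min(o.shape[0] for o in out); I=np.hstack([o[:h] for o in out])
    f=min(1,800/I.shape[1],600/I.shape[0]); cv2.imwrite(f"pics/L{tag}.png",cv2.resize(I,None,fx=f,fy=f,interpolation=cv2.INTER_AREA))
    print(round(s["t"],2),s["tool_pos"].round(4),read_state()["tool_pos"].round(4),"F",s["force"].round(2),s["opening"].round(4))
E
python3 - <<'E'
from look import *
g0=np.array([.5735,.148,-.1])
look("2",{"scene":(318,142,100,100),"top":(230,130,100,100)},[(g0,up(GG,.045),(0,0,255)),(g0,up(GB,.045),(0,255,255))])
E
python3 mv.py .5735 .148 .16 -.1
```

```text
t 5.12 pos [0.5761 0.1476 0.1134] turn deg [ 0.16 -0.05  0.37] shift cm after turn [ 0.02 -0.26 -4.66] before turn [ 0.02 -0.25 -4.66] F [ 0.15  0.2  -0.39] open 0.0462 q [0.16 0.16 1.6  0.   1.38 0.26]Traceback (most recent call last):
  File "<stdin>", line 3, in <module>
  File "look.py", line 16, in look
    print(round(s["t"],2),s["tool_pos"].round(4),read_state()["tool_pos"].round(4),"F",s["force"].round(2),s["opening"].round(4))
                                                                                                           ^^^^^^^^^^^^^^^^^^
AttributeError: 'float' object has no attribute 'round'
```

View pics/L2.png

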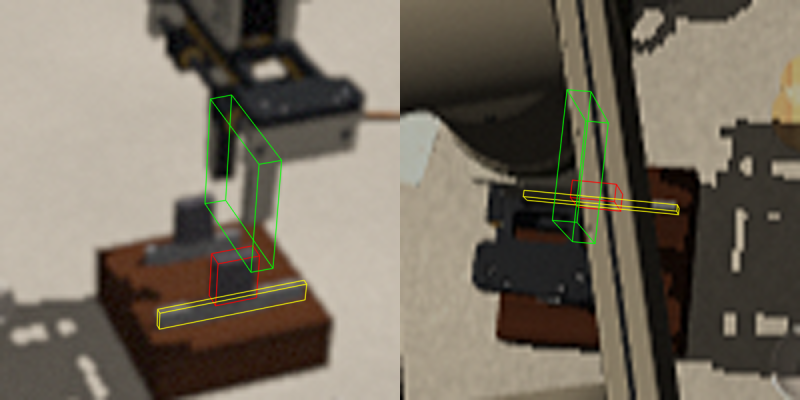

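Request:
{"name": "drive_tool", "arguments": {"plan": [{"claw":0.5,"linear":[0,-0.25,1],"angular":[0,0,0]},{"claw":0.5,"linear":[0,0,1],"angular":[0,0,0]},{"claw":0.5,"linear":[0,0,0.5],"angular":[0,0,0]},{"claw":0.5,"linear":[0,0,0],"angular":[0,0,0]}]}}

```text
t: 5.62
tool_pos: [0.5716, 0.1474, 0.0854]
orientation: [-2.322, -2.115, 0.002]
force: [0.3, -0.1, 0.5]
opening: 0.0465
```

```bash
sed -i 's/s\["opening"\].round(4)/round(s["opening"],4)/' look.py
python3 - <<'E'
from look import *
g0=np.array([.5735,.148,-.1])
look("3",{"scene":(328,152,90,80),"top":(230,130,90,80)},[(g0,up(GG,.045),(0,0,255)),(g0,up(GB,.045),(0,255,255))])
E
```

```text
5.62 [0.5716 0.1474 0.0854] [0.5723 0.1475 0.0863] F [ 0.3  -0.06  0.47] 0.0465
```

View pics/L3.png

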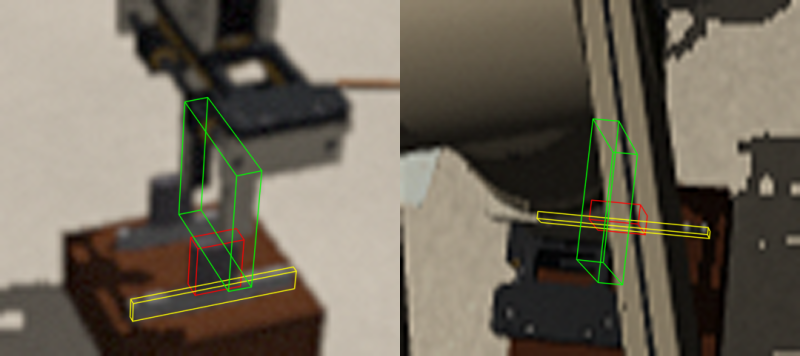

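Request:
{"name": "drive_tool", "arguments": {"plan": [{"claw":0.5,"linear":[0,0,0.8],"angular":[0,0,0]},{"claw":0.5,"linear":[0,0,0.8],"angular":[0,0,0]},{"claw":0.5,"linear":[0,0,0.8],"angular":[0,0,0]},{"claw":0.5,"linear":[0,0,0],"angular":[0,0,0]}]}}

```text
t: 6.22
tool_pos: [0.5714, 0.1474, 0.061]
orientation: [-2.322, -2.115, 0.003]
force: [0.5, 0.4, 0.3]
opening: 0.0463
```

```bash

python3 - <<'E'
from look import *
g0=np.array([.5735,.148,-.1])
look("4",{"scene":(328,152,90,80),"top":(230,130,90,80)},[(g0,up(GG,.045),(0,0,255)),(g0,up(GB,.045),(0,255,255))])
E
```

```text
6.22 [0.5714 0.1474 0.061 ] [0.5722 0.1475 0.0622] F [0.46 0.36 0.26] 0.0463
```

View pics/L4.png

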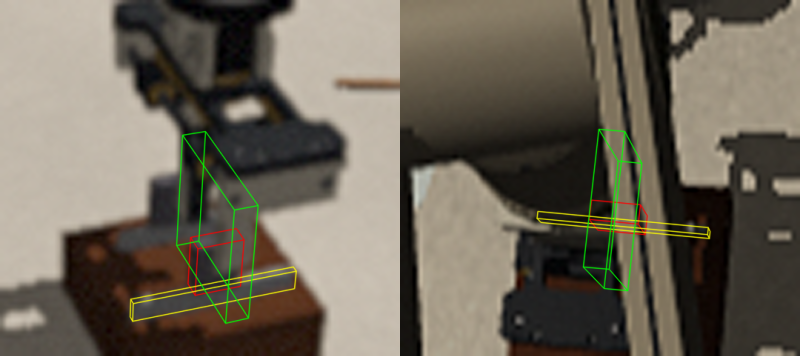

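```bash
python3 - <<'E'
from h import *
A=[draw(pickle.load(open(f"scene{n}.pkl","rb")),[],(345,170,50,55),8,None) for n in (3,4)]
cv2.imwrite("pics/e4.png",np.hstack(A))
E
```

```text
(no output)
```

View pics/e4.png

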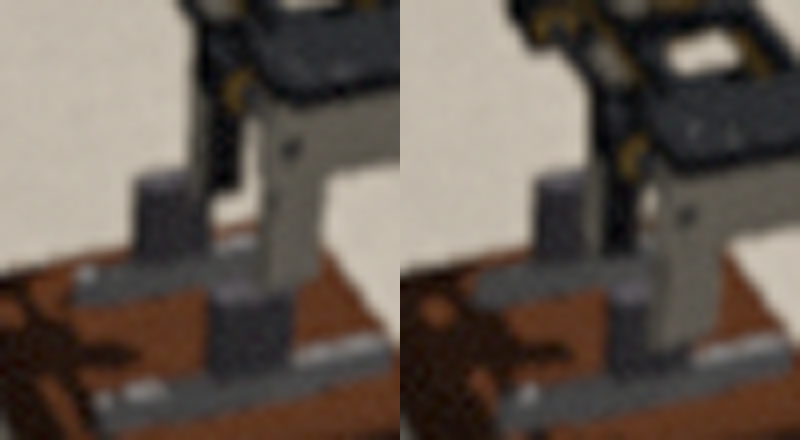

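The fingertips straddle the wide grip block: near tip at about (430,213) px, block at about (426,211). They sit roughly 20 mm higher than reported. I'll go 1 cm lower, which is safe on either reading, and close gently.

Request:
{"name": "drive_tool", "arguments": {"plan": [{"claw":0.5,"linear":[0,0.15,0.5],"angular":[0,0,0]},{"claw":0.5,"linear":[0,0,0.5],"angular":[0,0,0]},{"claw":0.5,"linear":[0,0,0],"angular":[0,0,0]},{"claw":0.75,"linear":[0,0,0],"angular":[0,0,0]},{"claw":0.75,"linear":[0,0,0],"angular":[0,0,0]},{"claw":0.75,"linear":[0,0,0],"angular":[0,0,0]}], "newtons": 15}}

```text
t: 7.08
tool_pos: [0.5739, 0.1474, 0.0525]
orientation: [2.323, 2.115, 0.0]
force: [0.5, 0.2, -0.9]
opening: 0.0243
```

```bash

python3 - <<'E'
from look import *
look("5",{"scene":(335,160,66,60)},[],k=12)
E
```

```text
7.08 [0.5739 0.1474 0.0525] [0.5739 0.1474 0.0525] F [ 0.54  0.18 -0.9 ] 0.0243
```

View pics/L5.png

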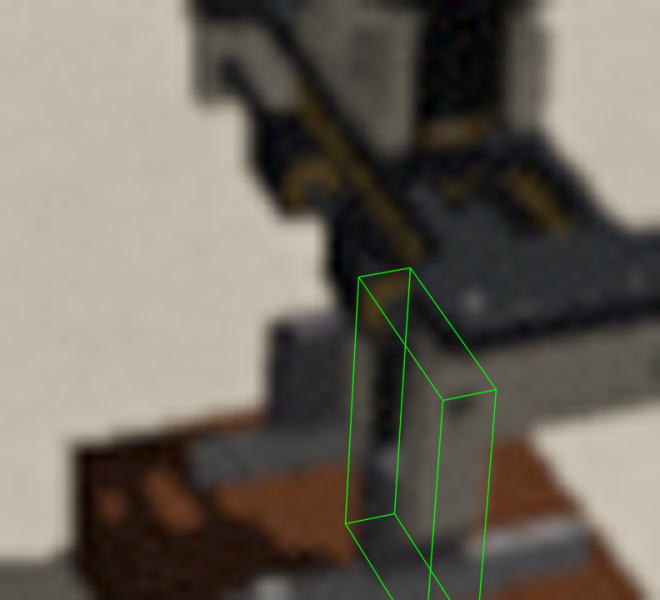

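Request:
{"name": "drive_tool", "arguments": {"plan": [{"claw":1,"linear":[0,0,0],"angular":[0,0,0]},{"claw":1,"linear":[0,0,0],"angular":[0,0,0]},{"claw":1,"linear":[0,0,0],"angular":[0,0,0]},{"claw":1,"linear":[0,0,0],"angular":[0,0,0]}], "newtons": 15}}

```text
t: 7.62
tool_pos: [0.5738, 0.1474, 0.0524]
orientation: [2.323, 2.115, 0.0]
force: [0.7, 0.3, 0.7]
opening: 0.0121
```

```bash

python3 - <<'E'
from look import *
look("6",{"scene":(335,160,66,60)},[],k=12)
print(read_state()["wrist_torque"])
E
```

```text
7.62 [0.5738 0.1474 0.0524] [0.5738 0.1474 0.0524] F [0.68 0.33 0.69] 0.0121
[ 0.01010877 -0.03234001 -0.01517617]
```

View pics/L6.png

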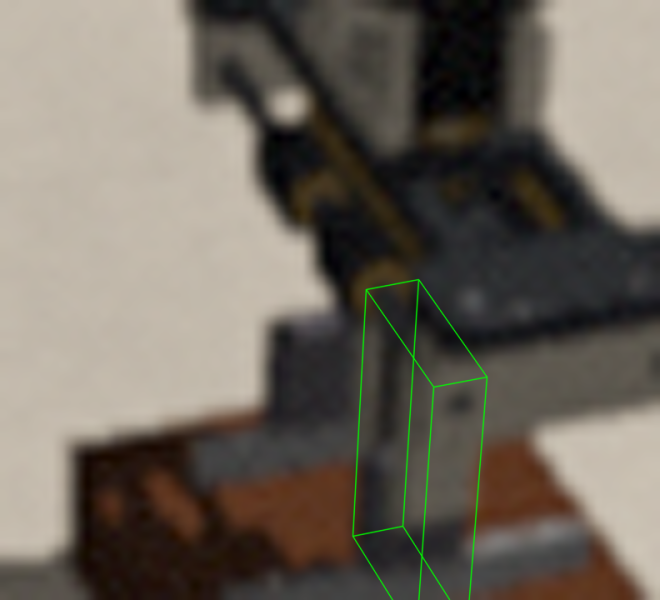

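Gripped: opening 12.1 mm, side forces near zero. Lifting straight up.

Request:
{"name": "drive_tool", "arguments": {"plan": [{"claw":1,"linear":[0,0,0],"angular":[0,0,0]},{"claw":1,"linear":[0,0,-0.5],"angular":[0,0,0]},{"claw":1,"linear":[0,0,-0.8],"angular":[0,0,0]},{"claw":1,"linear":[0,0,-1.0],"angular":[0,0,0]},{"claw":1,"linear":[0,0,-1.5],"angular":[0,0,0]},{"claw":1,"linear":[0,0,-1.5],"angular":[0,0,0]},{"claw":1,"linear":[0,0,-1.5],"angular":[0,0,0]},{"claw":1,"linear":[0,0,-1.2],"angular":[0,0,0]},{"claw":1,"linear":[0,0,0],"angular":[0,0,0]}], "newtons": 35}}

```text
t: 8.8
tool_pos: [0.5748, 0.1475, 0.134]
orientation: [2.322, 2.114, 0.003]
force: [-0.3, 0.1, -0.8]
opening: 0.0121
```

```bash

python3 - <<'E'
from look import *
look("7",{"scene":(325,130,80,85)},[],k=7)
E
python3 mv.py .57 .1475 .13 -.1
```

```text
8.8 [0.5748 0.1475 0.134 ] [0.5742 0.1474 0.1329] F [-0.33  0.12 -0.76] 0.0121
t 8.85 pos [0.5742 0.1474 0.1329] turn deg [ 0.06 -0.01  0.38] shift cm after turn [-0.03 -0.41  0.29] before turn [-0.03 -0.42  0.29] F [-0.6   0.02 -1.37] open 0.0119 q [ 0.16  0.14  1.58 -0.    1.42  0.26]
```

View pics/L7.png

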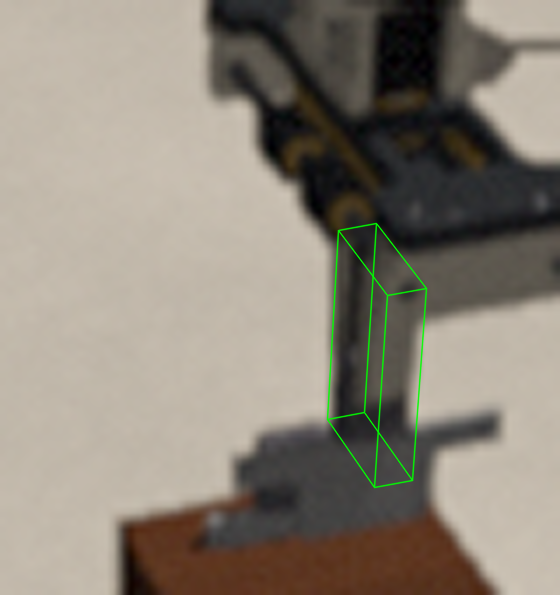

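```bash
python3 mv.py .6213 -.1714 .155 .22
```

```text
t 8.85 pos [0.5742 0.1474 0.1329] turn deg [  0.06  -0.   -17.95] shift cm after turn [-32.14  -2.36  -2.21] before turn [-31.3    7.67  -2.21] F [-0.6   0.02 -1.37] open 0.0119 q [ 0.16  0.14  1.58 -0.    1.42  0.26]
```

Request:
{"name": "drive_tool", "arguments": {"plan": [{"claw":1,"linear":[0,0,-2.2],"angular":[0,0,-9]},{"claw":1,"linear":[0,0,0],"angular":[0,0,-9]},{"claw":1,"linear":[-4,-0.29,0],"angular":[0,0,0]},{"claw":1,"linear":[-4,-0.29,0],"angular":[0,0,0]},{"claw":1,"linear":[-4,-0.29,0],"angular":[0,0,0]},{"claw":1,"linear":[-4,-0.29,0],"angular":[0,0,0]},{"claw":1,"linear":[-4,-0.29,0],"angular":[0,0,0]},{"claw":1,"linear":[-4,-0.29,0],"angular":[0,0,0]},{"claw":1,"linear":[-3.5,-0.26,0],"angular":[0,0,0]},{"claw":1,"linear":[-2.5,-0.18,0],"angular":[0,0,0]},{"claw":1,"linear":[-1.5,-0.11,0],"angular":[0,0,0]},{"claw":1,"linear":[-0.6,-0.04,0],"angular":[0,0,0]}]}}

```text
t: 10.35
tool_pos: [0.6213, -0.1712, 0.154]
orientation: [-1.963, -2.452, -0.0]
force: [0.3, 1.0, -1.6]
opening: 0.0119
```

Request:
{"name": "drive_tool", "arguments": {"plan": [{"claw":1,"linear":[0,0,0],"angular":[0,0,0]},{"claw":1,"linear":[0,0,0],"angular":[0,0,0]},{"claw":1,"linear":[0,0,0],"angular":[0,0,0]}]}}

```text
t: 10.72
tool_pos: [0.6215, -0.1701, 0.1545]
orientation: [1.962, 2.454, 0.0]
force: [-0.6, 0.1, -1.6]
opening: 0.0114
```

```bash
cat >> look.py <<'E'
BL=boxedges(.0045,.056,-.024,0); BT=boxedges(.0025,.056,-.030,-.024)
def gauge(s,dz=-.0074,dx=0,dy=0):
    M=R.from_rotvec(s["orientation"]); y=M.apply([0,1,0]); a=np.arctan2(y[1],y[0])
    if a>np.pi/2: a-=np.pi
    if a<-np.pi/2: a+=np.pi
    x,yy,z=s["tool_pos"]
    return np.array([x+dx*np.cos(a)-dy*np.sin(a),yy+dx*np.sin(a)+dy*np.cos(a),a]), z+dz
E
python3 - <<'E'
from look import *
s=read_state(); g,z=gauge(s); print(g,z)
b=np.array([.5818,-.1802,.22])
look("8",{"scene":(215,175,95,115),"top":(350,120,95,115)},[(g,up(GB,z),(0,0,255)),(g,up(BL,z),(0,0,255)),(b,BOX,(255,0,0))],k=6)
E
python3 mv.py .6213 -.1714 .13 .22
```

```text
[ 0.62146527 -0.17011617  0.22175888] 0.14708076829392083
10.72 [ 0.6215 -0.1701  0.1545] [ 0.6214 -0.1704  0.1544] F [-0.61  0.13 -1.61] 0.0114
t 10.82 pos [ 0.6214 -0.1704  0.1544] turn deg [ 0.   -0.    0.08] shift cm after turn [-0.09 -0.03  2.44] before turn [-0.09 -0.03  2.44] F [-0.45  0.31 -1.39] open 0.0119 q [-0.35  0.27  1.4   0.    1.47 -0.57]
```

View pics/L8.png

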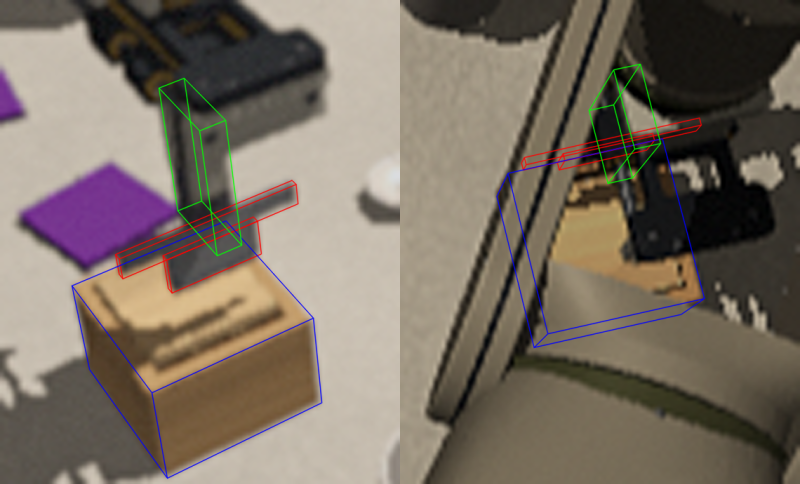

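```bash
cat >> look.py <<'E'
def rel(S,g,z,b=(.5818,-.1802,.22),w=2.5):
    fb=fit([S],*BOX,b,w=w)
    fg=fit([S],*up(boxedges(.0045,.108,0,.014),z),g,w=w)
    fl=fit([S],*up(boxedges(.0045,.056,-.030,0),z),g,w=w)
    for nm,f in (("bar",fg),("blade",fl)):
        d=f[0][:2]-fb[0][:2]; a=fb[0][2]; c,s=np.cos(a),np.sin(a)
        print(nm,"abs",f[0].round(4),"rms",f[1].round(2),"in box mm:",(np.array([c*d[0]+s*d[1],-s*d[0]+c*d[1]])*1e3).round(1),"dyaw",round(f[0][2]-a,3))
    print("box",fb[0].round(4),fb[1].round(2))
E
python3 - <<'E'
from look import *
S=pickle.load(open("scene8.pkl","rb")); g=np.array([.62146527,-.17011617,.2218]); 
for z in (.144,.147,.150): print(z); rel(S,g,z)
E
```

```text
0.144
bar abs [ 0.6161 -0.1702  0.213 ] rms 0.38 in box mm: [36.8  3.2] dyaw 0.006
blade abs [ 0.6122 -0.1692  0.231 ] rms 0.42 in box mm: [33.1  5. ] dyaw 0.024
box [ 0.5808 -0.1809  0.2072] 0.23
0.147
bar abs [ 0.6197 -0.1707  0.2211] rms 0.47 in box mm: [40.1  2. ] dyaw 0.014
blade abs [ 0.6152 -0.1696  0.2348] rms 0.44 in box mm: [36.  4.] dyaw 0.028
box [ 0.5808 -0.1809  0.2072] 0.23
0.15
bar abs [ 0.6232 -0.1712  0.2293] rms 0.5 in box mm: [43.5  0.8] dyaw 0.022
blade abs [ 0.617  -0.1698  0.2412] rms 0.47 in box mm: [37.6  3.4] dyaw 0.034
box [ 0.5808 -0.1809  0.2072] 0.23
```

Request:
{"name": "drive_tool", "arguments": {"plan": [{"claw":1,"linear":[-0.1,0,1],"angular":[0,0,0]},{"claw":1,"linear":[0,0,1],"angular":[0,0,0]},{"claw":1,"linear":[0,0,1],"angular":[0,0,0]},{"claw":1,"linear":[0,0,0.4],"angular":[0,0,0]},{"claw":1,"linear":[0,0,0],"angular":[0,0,0]},{"claw":1,"linear":[0,0,0],"angular":[0,0,0]},{"claw":1,"linear":[0,0,0],"angular":[0,0,0]}]}}

```text
t: 11.7
tool_pos: [0.6219, -0.1721, 0.1209]
orientation: [1.963, 2.452, 0.0]
force: [1.0, 0.0, -2.2]
opening: 0.0115
```

```bash

python3 - <<'E'
from look import *
s=read_state(); g,z=gauge(s); print(g,z)
look("9",{"scene":(225,195,75,90)},[],k=8)
S=pickle.load(open("scene9.pkl","rb"))
for zz in (z-.002,z,z+.002): print(zz); rel(S,g,zz)
b=np.array([.5818,-.1802,.22])
GAP=boxedges(.0085,.084,.069,.07,.04025,0)
I=draw(S,[(g,*up(GB,z),(0,0,255)),(g,*up(BL,z),(0,0,255)),(g,*up(BT,z),(0,0,255)),(b,*BOX,(255,0,0)),(b,*GAP,(0,255,0))],(225,195,75,90),6,None)
J=draw(S,[],(225,195,75,90),6,None)
I=np.hstack([J,I]); cv2.imwrite("pics/g9.png",cv2.resize(I,None,fx=.88,fy=.88,interpolation=cv2.INTER_AREA))
E
python3 mv.py .6213 -.1714 .12 .22
```

```text
[ 0.62192451 -0.1720807   0.22073336] 0.11352549651734313
11.7 [ 0.6219 -0.1721  0.1209] [ 0.6219 -0.172   0.1209] F [ 0.99  0.03 -2.22] 0.0115
0.11152549651734313
bar abs [ 0.6177 -0.1724  0.2283] rms 0.25 in box mm: [37.8  0.9] dyaw 0.019
blade abs [ 0.6338 -0.174   0.2537] rms 0.33 in box mm: [53.3 -4.1] dyaw 0.045
box [ 0.5809 -0.1811  0.209 ] 0.25
0.11352549651734313
bar abs [ 0.62   -0.1727  0.2337] rms 0.27 in box mm: [40.   0.1] dyaw 0.025
blade abs [ 0.6357 -0.1742  0.2558] rms 0.25 in box mm: [55.1 -4.7] dyaw 0.047
box [ 0.5809 -0.1811  0.209 ] 0.25
0.11552549651734313
bar abs [ 0.6224 -0.173   0.2405] rms 0.27 in box mm: [42.3 -0.7] dyaw 0.031
blade abs [ 0.6103 -0.1704  0.1172] rms 0.37 in box mm: [31.   4.4] dyaw -0.092
box [ 0.5809 -0.1811  0.209 ] 0.25
t 11.75 pos [ 0.6219 -0.172   0.1209] turn deg [0.04 0.03 0.05] shift cm after turn [ 0.08 -0.04  0.09] before turn [ 0.08 -0.04  0.09] F [-0.6   0.34 -1.49] open 0.0117 q [-0.35  0.29  1.44  0.    1.42 -0.57]
```

View pics/g9.png

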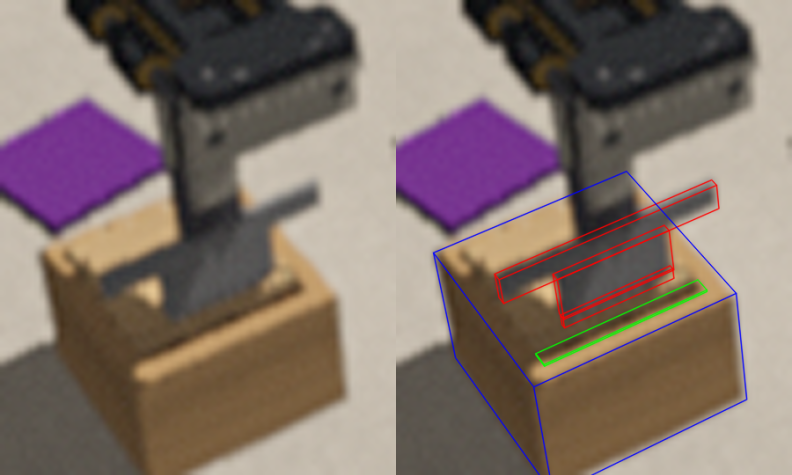

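Gauge model and image agree: bar at about x = 40 mm in the box frame, gap band at (270–300, 240–255) px. Lowering to just above the rim with a slight yaw correction.

Request:
{"name": "drive_tool", "arguments": {"plan": [{"claw":1,"linear":[0,-0.05,0.4],"angular":[0,0,0.6]},{"claw":1,"linear":[0,0,0.4],"angular":[0,0,0]},{"claw":1,"linear":[0,0,0.3],"angular":[0,0,0]},{"claw":1,"linear":[0,0,0],"angular":[0,0,0]},{"claw":1,"linear":[0,0,0],"angular":[0,0,0]},{"claw":1,"linear":[0,0,0],"angular":[0,0,0]}]}}

```text
t: 12.5
tool_pos: [0.6212, -0.1721, 0.1095]
orientation: [1.976, 2.442, 0.0]
force: [-0.3, 0.5, -1.1]
opening: 0.0118
```

```bash
cat > g.py <<'E'
import sys
from look import *
tag=sys.argv[1]
s=read_state(); g,z=gauge(s); print(g,z)
look(tag,{"scene":(225,195,75,90)},[],k=8)
S=pickle.load(open(f"scene{tag}.pkl","rb"))
rel(S,g,z)
b=np.array([.5809,-.1811,.209])
GAP=boxedges(.0085,.084,.069,.07,.04025,0)
I=draw(S,[(g,*up(GB,z),(0,0,255)),(g,*up(BL,z),(0,0,255)),(g,*up(BT,z),(0,0,255)),(b,*BOX,(255,0,0)),(b,*GAP,(0,255,0))],(235,215,65,60),8,None)
J=draw(S,[],(235,215,65,60),8,None)
I=np.hstack([J,I]); cv2.imwrite(f"pics/g{tag}.png",cv2.resize(I,None,fx=.76,fy=.76,interpolation=cv2.INTER_AREA))
print(read_state()["wrist_torque"].round(3))
E
python3 g.py 10; python3 mv.py .6213 -.1714 .12 .21
```

```text
[ 0.62118492 -0.17211249  0.21027255] 0.10213659963459364
12.5 [ 0.6212 -0.1721  0.1095] [ 0.6212 -0.1721  0.1095] F [-0.31  0.52 -1.12] 0.0118
bar abs [ 0.6187 -0.1722  0.2028] rms 0.39 in box mm: [38.8  0.9] dyaw -0.005
blade abs [ 0.6257 -0.1741  0.2676] rms 0.24 in box mm: [45.3 -2.3] dyaw 0.06
box [ 0.5809 -0.1811  0.2075] 0.22
[-0.058 -0.102 -0.052]
t 12.55 pos [ 0.6212 -0.1721  0.1095] turn deg [0.02 0.01 0.02] shift cm after turn [ 0.07  0.02 -1.05] before turn [ 0.07  0.02 -1.05] F [ 0.01  0.48 -1.18] open 0.0118 q [-0.35  0.3   1.45 -0.    1.4  -0.56]
```

View pics/g10.png

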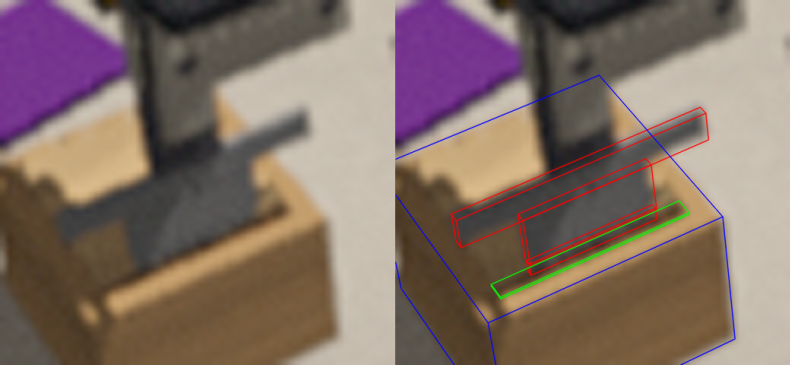

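Request:
{"name": "drive_tool", "arguments": {"plan": [{"claw":1,"linear":[0,0.12,0.1],"angular":[0,0,0]},{"claw":1,"linear":[0,0,0.2],"angular":[0,0,0]},{"claw":1,"linear":[0,0,0.2],"angular":[0,0,0]},{"claw":1,"linear":[0,0,0.1],"angular":[0,0,0]},{"claw":1,"linear":[0,0,0],"angular":[0,0,0]},{"claw":1,"linear":[0,0,0],"angular":[0,0,0]}]}}

```text
t: 13.3
tool_pos: [0.6223, -0.1718, 0.1034]
orientation: [1.976, 2.442, 0.0]
force: [1.0, -1.2, -0.9]
opening: 0.0116
```

```bash
python3 g.py 11; python3 mv.py .6213 -.1714 .12 .21
```

```text
[ 0.6222767  -0.17179384  0.21028023] 0.09598894155885208
13.3 [ 0.6223 -0.1718  0.1034] [ 0.6223 -0.1718  0.1034] F [ 1.01 -1.16 -0.92] 0.0116
bar abs [ 0.6207 -0.1728  0.2081] rms 0.24 in box mm: [40.6 -0.2] dyaw -0.001
blade abs [ 0.611  -0.1704  0.0485] rms 0.57 in box mm: [31.7  4.2] dyaw -0.16
box [ 0.5809 -0.1811  0.209 ] 0.23
[-0.051 -0.101 -0.015]
t 13.35 pos [ 0.6223 -0.1718  0.1034] turn deg [0.01 0.   0.02] shift cm after turn [ 0.06 -0.09 -1.66] before turn [ 0.06 -0.09 -1.66] F [-0.14 -0.14 -1.74] open 0.0118 q [-0.35  0.3   1.45  0.    1.39 -0.56]
```

View pics/g11.png

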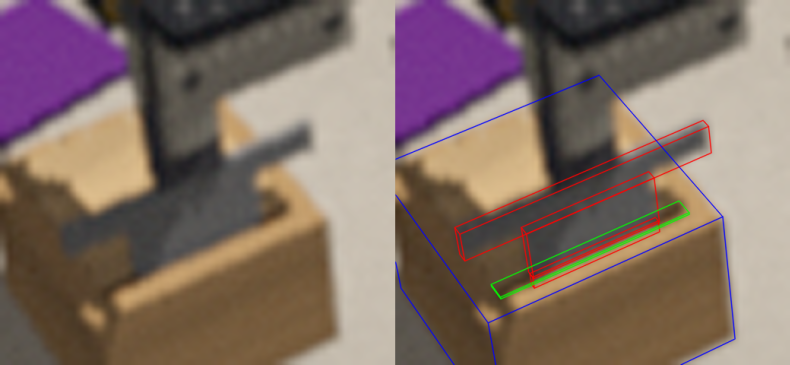

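Bar reads (40.6, −0.2) mm in the box frame, yaw matched, no contact force, and the blade's lower edge disappears behind the front rim at (258,225). Going down further.

Request:
{"name": "drive_tool", "arguments": {"plan": [{"claw":1,"linear":[0,0,0.2],"angular":[0,0,0]},{"claw":1,"linear":[0,0,0.2],"angular":[0,0,0]},{"claw":1,"linear":[0,0,0.2],"angular":[0,0,0]},{"claw":1,"linear":[0,0,0.2],"angular":[0,0,0]},{"claw":1,"linear":[0,0,0],"angular":[0,0,0]},{"claw":1,"linear":[0,0,0],"angular":[0,0,0]}]}}

```text
t: 14.1
tool_pos: [0.6223, -0.1718, 0.0954]
orientation: [1.976, 2.442, 0.0]
force: [-0.5, 0.3, -1.9]
opening: 0.0113
```

```bash
python3 g.py 12; python3 mv.py .6213 -.1714 .12 .21
```

```text
[ 0.62230302 -0.17178249  0.21034919] 0.087985907762575
14.1 [ 0.6223 -0.1718  0.0954] [ 0.6223 -0.1718  0.0954] F [-0.48  0.35 -1.88] 0.0113
bar abs [ 0.6207 -0.1734  0.2067] rms 0.25 in box mm: [41.2 -1. ] dyaw 0.0
blade abs [ 0.6232 -0.1736  0.1626] rms 0.44 in box mm: [43.5 -1.7] dyaw -0.044
box [ 0.5803 -0.1809  0.2064] 0.22
[-0.052 -0.111  0.023]
t 14.15 pos [ 0.6223 -0.1718  0.0954] turn deg [0.01 0.   0.02] shift cm after turn [ 0.06 -0.09 -2.46] before turn [ 0.06 -0.09 -2.46] F [ 0.11  0.01 -1.61] open 0.0115 q [-0.35  0.31  1.46  0.    1.37 -0.56]
```

View pics/g12.png

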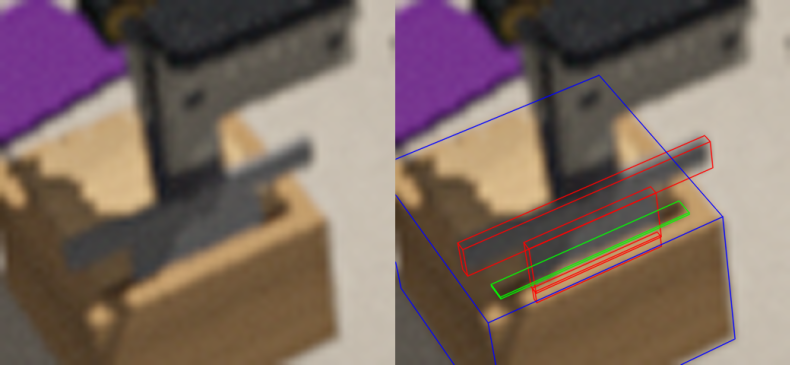

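Request:
{"name": "drive_tool", "arguments": {"plan": [{"claw":1,"linear":[0,0,0.3],"angular":[0,0,0]},{"claw":1,"linear":[0,0,0.3],"angular":[0,0,0]},{"claw":1,"linear":[0,0,0.3],"angular":[0,0,0]},{"claw":1,"linear":[0,0,0.3],"angular":[0,0,0]},{"claw":1,"linear":[0,0,0],"angular":[0,0,0]},{"claw":1,"linear":[0,0,0],"angular":[0,0,0]}]}}

```text
t: 14.9
tool_pos: [0.6223, -0.1718, 0.0834]
orientation: [1.976, 2.442, 0.0]
force: [-0.3, -0.0, -1.7]
opening: 0.012
```

```bash
python3 g.py 13; python3 mv.py .6213 -.1714 .12 .21
```

```text
[ 0.62232835 -0.1717897   0.21030709] 0.07603550956825746
14.9 [ 0.6223 -0.1718  0.0834] [ 0.6224 -0.1718  0.0835] F [-0.33 -0.05 -1.68] 0.012
bar abs [ 0.6279 -0.1725  0.3084] rms 0.25 in box mm: [48.7 -1.4] dyaw 0.11
blade abs [ 0.6335 -0.1802  0.2833] rms 0.62 in box mm: [ 52.7 -10. ] dyaw 0.085
box [ 0.5799 -0.1807  0.1984] 0.23
[ 0.03  -0.112  0.011]
t 14.95 pos [ 0.6224 -0.1718  0.0835] turn deg [0.01 0.01 0.01] shift cm after turn [ 0.06 -0.1  -3.65] before turn [ 0.06 -0.1  -3.65] F [-0.5   0.15 -2.61] open 0.0118 q [-0.35  0.32  1.47  0.    1.35 -0.56]
```

View pics/g13.png

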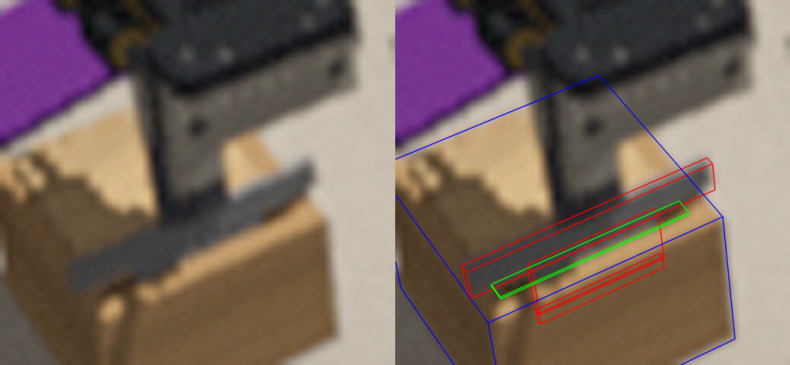

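Gap entry is clean, with the bar about 6 mm above the rim. Lowering the last stretch in small steps.

Request:
{"name": "drive_tool", "arguments": {"plan": [{"claw":1,"linear":[0,0,0.2],"angular":[0,0,0]},{"claw":1,"linear":[0,0,0.2],"angular":[0,0,0]},{"claw":1,"linear":[0,0,0.1],"angular":[0,0,0]},{"claw":1,"linear":[0,0,0],"angular":[0,0,0]},{"claw":1,"linear":[0,0,0],"angular":[0,0,0]}]}}

```text
t: 15.58
tool_pos: [0.6223, -0.1718, 0.0784]
orientation: [1.976, 2.442, 0.0]
force: [-0.1, -0.2, -1.2]
opening: 0.0115
```

Request:
{"name": "drive_tool", "arguments": {"plan": [{"claw":1,"linear":[0,0,0.1],"angular":[0,0,0]},{"claw":1,"linear":[0,0,0.1],"angular":[0,0,0]},{"claw":1,"linear":[0,0,0],"angular":[0,0,0]}]}}

```text
t: 15.95
tool_pos: [0.6225, -0.1719, 0.0773]
orientation: [1.975, 2.442, 0.0]
force: [-2.7, 0.9, 6.0]
opening: 0.0116
```

```bash
python3 g.py 14
```

```text
[ 0.62253223 -0.17185755  0.21037056] 0.06990895382052577
15.95 [ 0.6225 -0.1719  0.0773] [ 0.6226 -0.1719  0.0773] F [-2.72  0.94  6.03] 0.0116
bar abs [ 0.6226 -0.1734  0.2163] rms 0.22 in box mm: [43.3 -1.5] dyaw 0.014
blade abs [ 0.6284 -0.179   0.3846] rms 0.46 in box mm: [47.9 -8.1] dyaw 0.182
box [ 0.5799 -0.1807  0.2026] 0.24
[ 0.178  0.508 -0.023]
```

View pics/g14.png

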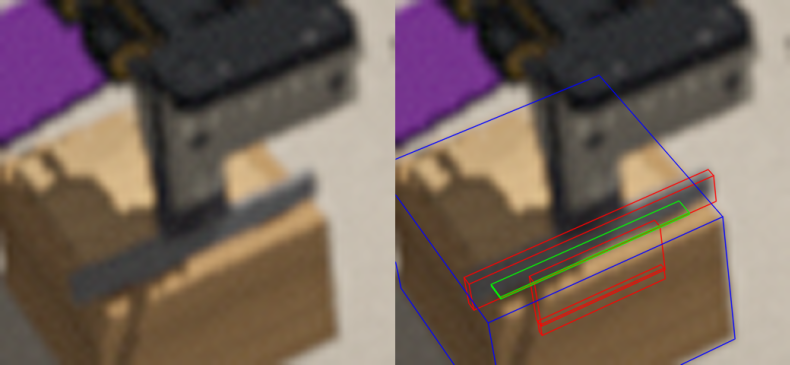

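Contact force of about +7.5 N at bar height 69.9 mm, exactly rim height, so the crossbar is seated. Easing off 1 mm and opening.

Request:
{"name": "drive_tool", "arguments": {"plan": [{"claw":1,"linear":[0,0,-0.1],"angular":[0,0,0]},{"claw":0.75,"linear":[0,0,0],"angular":[0,0,0]},{"claw":0.65,"linear":[0,0,0],"angular":[0,0,0]},{"claw":0.65,"linear":[0,0,0],"angular":[0,0,0]},{"claw":0.65,"linear":[0,0,0],"angular":[0,0,0]}]}}

```text
t: 16.62
tool_pos: [0.6223, -0.1718, 0.0773]
orientation: [-1.976, -2.442, 0.0]
force: [0.7, 0.5, -0.1]
opening: 0.0323
```

```bash
python3 g.py 15
```

```text
[ 0.62225967 -0.1718018   0.21027365] 0.06989725693557433
16.62 [ 0.6223 -0.1718  0.0773] [ 0.6223 -0.1718  0.0773] F [ 0.74  0.5  -0.06] 0.0323
bar abs [ 0.6196 -0.1735  0.1473] rms 0.24 in box mm: [40.  -0.8] dyaw -0.055
blade abs [ 0.6232 -0.1725  0.2155] rms 0.43 in box mm: [43.7 -0.5] dyaw 0.013
box [ 0.5802 -0.1808  0.2022] 0.24
[-0.053 -0.093  0.005]
```

View pics/g15.png

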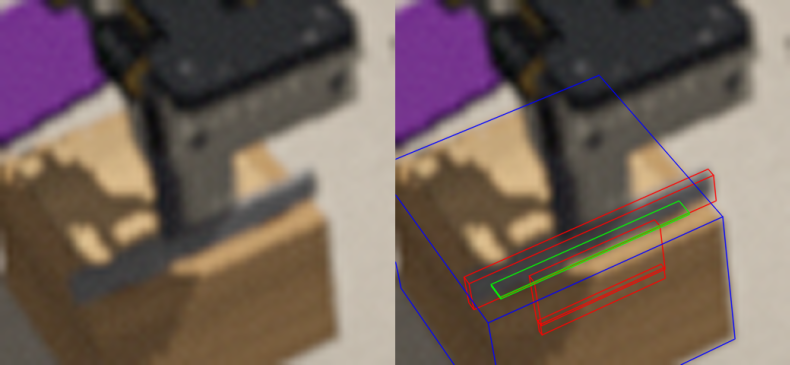

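Gauge released and standing. Lifting clear, moving over the panel's middle and closing the fingers.

Request:
{"name": "drive_tool", "arguments": {"plan": [{"claw":0.65,"linear":[0,0,-0.5],"angular":[0,0,0]},{"claw":0.65,"linear":[0,0,-1.5],"angular":[0,0,0]},{"claw":0.65,"linear":[0,0,-2.5],"angular":[0,0,0]},{"claw":0.65,"linear":[0,0,-2.5],"angular":[0,0,0]},{"claw":0.65,"linear":[0,0,-1],"angular":[0,0,0]},{"claw":0.65,"linear":[0,0,0],"angular":[0,0,0]},{"claw":0.65,"linear":[0,0,0],"angular":[0,0,0]}]}}

```text
t: 17.55
tool_pos: [0.6216, -0.1716, 0.1562]
orientation: [-1.975, -2.441, 0.001]
force: [-1.1, -0.1, 0.3]
opening: 0.0326
```

```bash
python3 - <<'E'
from look import *
look("16",{"scene":(225,185,75,90),"top":(350,120,95,115)},[],k=6)
E
python3 mv.py .5775 -.181 .15 .21
```

```text
17.55 [ 0.6216 -0.1716  0.1562] [ 0.6215 -0.1715  0.1558] F [-1.09 -0.09  0.35] 0.0326
t 17.65 pos [ 0.6215 -0.1715  0.1558] turn deg [-0.11 -0.07  0.02] shift cm after turn [-0.01 -4.5   0.58] before turn [-0.01 -4.5   0.59] F [-0.09  0.55 -0.12] open 0.0328 q [-0.35  0.27  1.39  0.    1.48 -0.56]
```

View pics/L16.png

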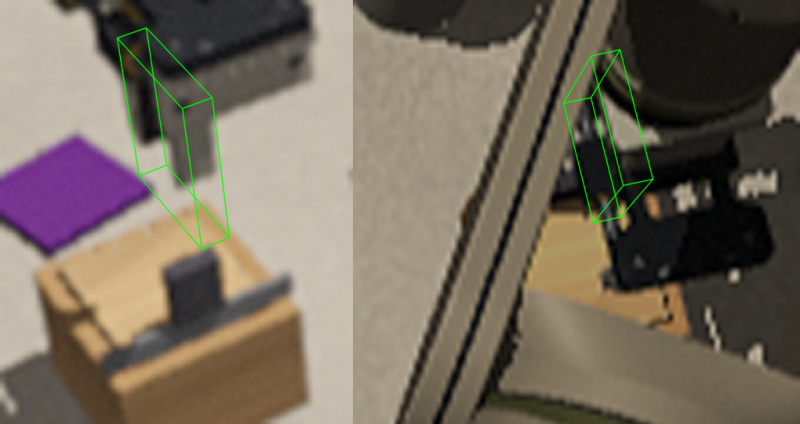

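The gauge stands on the rim: grip at (265,245) px, bar ends on both walls. The panel is still proud. Moving over the panel's middle.

Request:
{"name": "drive_tool", "arguments": {"plan": [{"claw":1,"linear":[0,-1.5,0],"angular":[0,0,0]},{"claw":1,"linear":[0,-1.5,0],"angular":[0,0,0]},{"claw":1,"linear":[0,-1.5,0],"angular":[0,0,0]},{"claw":1,"linear":[0,0,1.5],"angular":[0,0,0]},{"claw":1,"linear":[0,0,1.5],"angular":[0,0,0]},{"claw":1,"linear":[0,0,1.5],"angular":[0,0,0]},{"claw":1,"linear":[0,0,1],"angular":[0,0,0]},{"claw":1,"linear":[0,0,0],"angular":[0,0,0]},{"claw":1,"linear":[0,0,0],"angular":[0,0,0]}], "newtons": 20}}

```text
t: 18.77
tool_pos: [0.5786, -0.1813, 0.1028]
orientation: [1.976, 2.442, 0.0]
force: [0.3, -0.4, -0.3]
opening: 0.0007
```

```bash
python3 - <<'E'
from look import *
look("17",{"scene":(225,175,75,90),"top":(350,120,75,90)},[],k=6)
E
python3 mv.py .5775 -.181 .07 .21
```

```text
18.77 [ 0.5786 -0.1813  0.1028] [ 0.5788 -0.1814  0.1032] F [ 0.29 -0.43 -0.28] 0.0007
t 18.88 pos [ 0.5788 -0.1814  0.1032] turn deg [0.07 0.04 0.02] shift cm after turn [ 0.07 -0.12  3.32] before turn [ 0.07 -0.13  3.32] F [-0.16  0.3  -0.72] open 0.0006 q [-0.39  0.2   1.57  0.    1.37 -0.6 ]
```

View pics/L17.png

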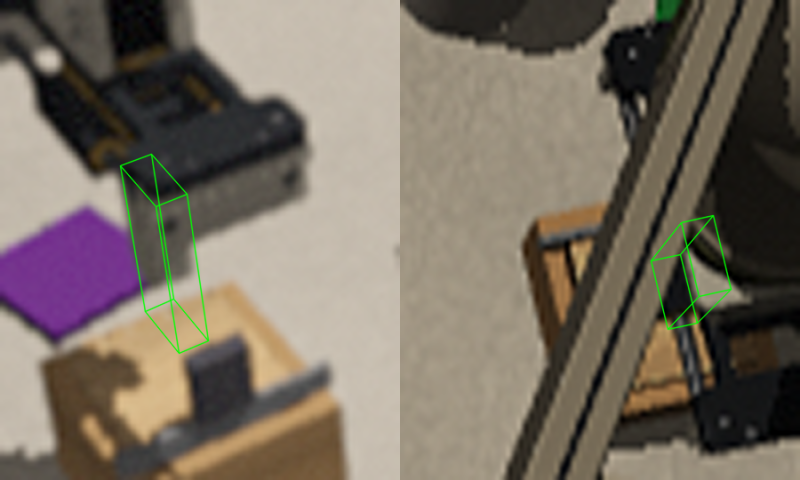

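Request:
{"name": "drive_tool", "arguments": {"plan": [{"claw":1,"linear":[0.1,-0.1,1],"angular":[0,0,0]},{"claw":1,"linear":[0,0,1],"angular":[0,0,0]},{"claw":1,"linear":[0,0,0.3],"angular":[0,0,0]},{"claw":1,"linear":[0,0,0.2],"angular":[0,0,0]},{"claw":1,"linear":[0,0,0],"angular":[0,0,0]}]}}

```text
t: 19.5
tool_pos: [0.5771, -0.1804, 0.0773]
orientation: [-1.976, -2.442, 0.0]
force: [1.0, -0.7, -0.3]
opening: 0.0003
```

```bash
python3 - <<'E'
from look import *
look("18",{"scene":(225,175,75,90)},[],k=8)
E
python3 mv.py .5775 -.181 .07 .21
```

```text
19.5 [ 0.5771 -0.1804  0.0773] [ 0.5772 -0.1805  0.0775] F [ 1.03 -0.68 -0.33] 0.0003
t 19.55 pos [ 0.5772 -0.1805  0.0775] turn deg [0.01 0.01 0.02] shift cm after turn [-0.06  0.02  0.75] before turn [-0.06  0.02  0.75] F [-0.53 -0.38 -0.32] open 0.0003 q [-0.39  0.22  1.6  -0.    1.32 -0.6 ]
```

View pics/L18.png

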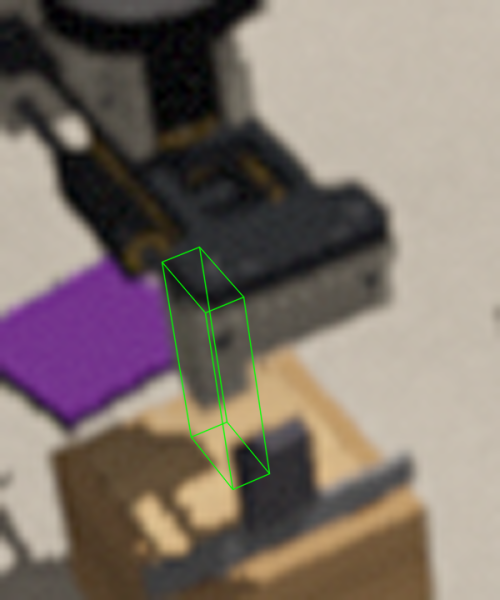

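Request:
{"name": "drive_tool", "arguments": {"plan": [{"claw":1,"linear":[0,0,0.2],"angular":[0,0,0]},{"claw":1,"linear":[0,0,0.2],"angular":[0,0,0]},{"claw":1,"linear":[0,0,0],"angular":[0,0,0]}]}}

```text
t: 19.92
tool_pos: [0.5768, -0.1803, 0.073]
orientation: [-1.976, -2.442, 0.0]
force: [0.2, 0.2, 0.4]
opening: 0.0002
```

Request:
{"name": "drive_tool", "arguments": {"plan": [{"claw":1,"linear":[0,0,0.2],"angular":[0,0,0]},{"claw":1,"linear":[0,0,0.2],"angular":[0,0,0]},{"claw":1,"linear":[0,0,0],"angular":[0,0,0]}]}}

```text
t: 20.3
tool_pos: [0.5768, -0.1803, 0.069]
orientation: [-1.976, -2.442, 0.0]
force: [-0.2, 1.1, -0.5]
opening: 0.0002
```

```bash
python3 - <<'E'
from look import *
look("19",{"scene":(225,195,75,70)},[],k=8)
E
python3 mv.py .5775 -.181 .07 .21
```

```text
20.3 [ 0.5768 -0.1803  0.069 ] [ 0.5769 -0.1804  0.0692] F [-0.18  1.07 -0.52] 0.0002
t 20.35 pos [ 0.5769 -0.1804  0.0692] turn deg [-0.02 -0.01  0.02] shift cm after turn [-0.08  0.04 -0.08] before turn [-0.08  0.04 -0.08] F [-0.82 -0.29 -0.77] open 0.0004 q [-0.39  0.23  1.6   0.    1.31 -0.6 ]
```

View pics/L19.png

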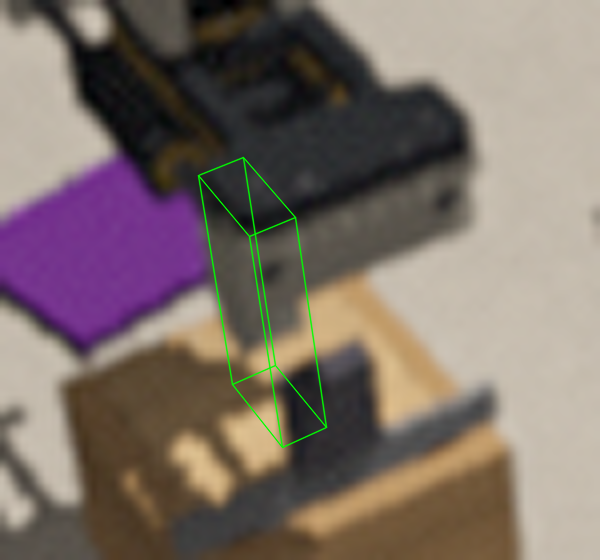

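Request:
{"name": "drive_tool", "arguments": {"plan": [{"claw":1,"linear":[-0.1,0,0.3],"angular":[0,0,0]},{"claw":1,"linear":[0,0,0.2],"angular":[0,0,0]},{"claw":1,"linear":[0,0,0],"angular":[0,0,0]}]}}

```text
t: 20.72
tool_pos: [0.577, -0.1813, 0.064]
orientation: [-1.976, -2.442, 0.0]
force: [-0.7, -0.1, -0.3]
opening: 0.0002
```

Request:
{"name": "drive_tool", "arguments": {"plan": [{"claw":1,"linear":[0,0,0.2],"angular":[0,0,0]},{"claw":1,"linear":[0,0,0.2],"angular":[0,0,0]},{"claw":1,"linear":[0,0,0],"angular":[0,0,0]}]}}

```text
t: 21.1
tool_pos: [0.5771, -0.1813, 0.0601]
orientation: [-1.976, -2.442, 0.0]
force: [0.2, 0.5, -0.0]
opening: 0.0006
```

```bash
python3 - <<'E'
from look import *
look("20",{"scene":(225,195,75,70)},[],k=8)
S=pickle.load(open("scene20.pkl","rb")); print(proj(S,[[.5775,-.181,.0765],[.5775,-.181,.07]]), (proj(S,[[.5775,-.181,.0765]])-[225,195]+.5)*8)
E
python3 mv.py .5775 -.181 .07 .21
```

```text
21.1 [ 0.5771 -0.1813  0.0601] [ 0.5772 -0.1813  0.0602] F [ 0.16  0.46 -0.02] 0.0006
[[258.84655392 243.24203466]
 [259.14953483 245.17884324]] [[274.77243135 389.93627732]]
t 21.15 pos [ 0.5772 -0.1813  0.0602] turn deg [-0.01 -0.01  0.02] shift cm after turn [ 0.03  0.04 -0.98] before turn [ 0.03  0.04 -0.98] F [-0.1   0.45  0.07] open 0.0005 q [-0.39  0.24  1.61  0.    1.29 -0.6 ]
```

View pics/L20.png

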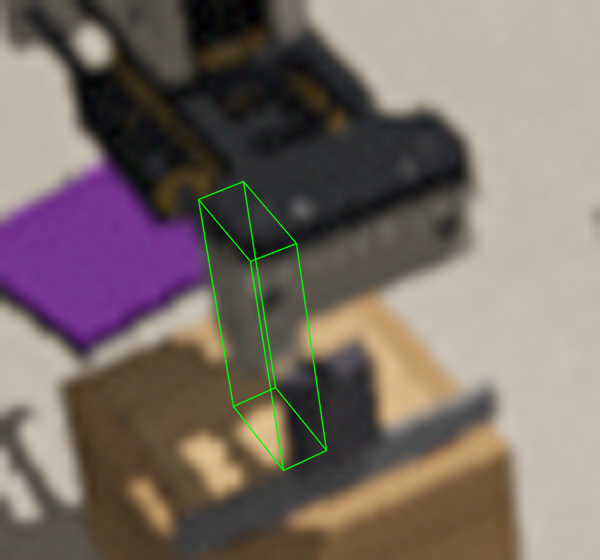

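Request:
{"name": "drive_tool", "arguments": {"plan": [{"claw":1,"linear":[0.3,0,0.2],"angular":[0,0,0]},{"claw":1,"linear":[0,0,0.2],"angular":[0,0,0]},{"claw":1,"linear":[0,0,0],"angular":[0,0,0]}]}}

```text
t: 21.52
tool_pos: [0.5764, -0.1783, 0.056]
orientation: [-1.976, -2.442, 0.0]
force: [-1.0, -0.7, 1.1]
opening: 0.0007
```

Request:
{"name": "drive_tool", "arguments": {"plan": [{"claw":1,"linear":[0,0,0.1],"angular":[0,0,0]},{"claw":1,"linear":[0,0,0.1],"angular":[0,0,0]},{"claw":1,"linear":[0,0,0],"angular":[0,0,0]}]}}

```text
t: 21.9
tool_pos: [0.5766, -0.1785, 0.0542]
orientation: [-1.976, -2.442, 0.0]
force: [-0.1, -0.7, -0.0]
opening: 0.0005
```

Request:
{"name": "drive_tool", "arguments": {"plan": [{"claw":1,"linear":[0,0,0.1],"angular":[0,0,0]},{"claw":1,"linear":[0,0,0.1],"angular":[0,0,0]},{"claw":1,"linear":[0,0,0],"angular":[0,0,0]}]}}

```text
t: 22.28
tool_pos: [0.5765, -0.1784, 0.0522]
orientation: [-1.976, -2.442, 0.0]
force: [0.6, 0.6, 0.9]
opening: 0.0003
```

Request:
{"name": "drive_tool", "arguments": {"plan": [{"claw":1,"linear":[0,0,0.1],"angular":[0,0,0]},{"claw":1,"linear":[0,0,0.1],"angular":[0,0,0]},{"claw":1,"linear":[0,0,0],"angular":[0,0,0]}]}}

```text
t: 22.65
tool_pos: [0.5765, -0.1784, 0.0502]
orientation: [-1.976, -2.442, 0.0]
force: [1.4, 0.5, 0.2]
opening: 0.0003
```

```bash
python3 - <<'E'
from look import *
look("21",{"scene":(225,195,75,70)},[],k=8)
E
```

```text
22.65 [ 0.5765 -0.1784  0.0502] [ 0.5766 -0.1784  0.0503] F [1.35 0.49 0.22] 0.0003
```

View pics/L21.png

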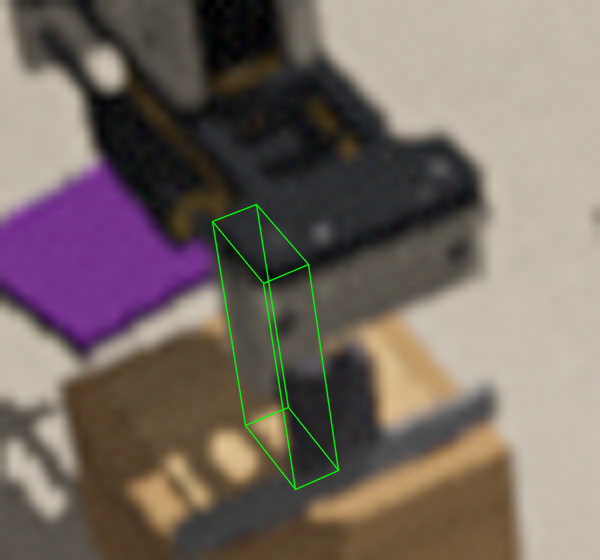

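Request:
{"name": "drive_tool", "arguments": {"plan": [{"claw":1,"linear":[0,0,0.1],"angular":[0,0,0]},{"claw":1,"linear":[0,0,0.1],"angular":[0,0,0]},{"claw":1,"linear":[0,0,0.1],"angular":[0,0,0]},{"claw":1,"linear":[0,0,0],"angular":[0,0,0]}]}}

```text
t: 23.2
tool_pos: [0.5768, -0.1784, 0.0475]
orientation: [1.976, 2.442, 0.0]
force: [0.1, 0.8, 2.3]
opening: 0.0003
```

Request:
{"name": "drive_tool", "arguments": {"plan": [{"claw":1,"linear":[0,0,0.1],"angular":[0,0,0]},{"claw":1,"linear":[0,0,0.1],"angular":[0,0,0]},{"claw":1,"linear":[0,0,0],"angular":[0,0,0]}]}}

```text
t: 23.58
tool_pos: [0.5767, -0.1785, 0.0452]
orientation: [1.976, 2.442, 0.0]
force: [0.4, 0.4, 2.1]
opening: 0.0003
```

Request:
{"name": "drive_tool", "arguments": {"plan": [{"claw":1,"linear":[0,0,0.1],"angular":[0,0,0]},{"claw":1,"linear":[0,0,0.1],"angular":[0,0,0]},{"claw":1,"linear":[0,0,0],"angular":[0,0,0]}]}}

```text
t: 23.95
tool_pos: [0.5767, -0.1785, 0.0432]
orientation: [1.976, 2.442, 0.0]
force: [0.8, 0.6, 2.7]
opening: 0.0004
```

```bash
python3 - <<'E'
from look import *
look("22",{"scene":(225,195,75,70)},[],k=8)
E
```

```text
23.95 [ 0.5767 -0.1785  0.0432] [ 0.5767 -0.1785  0.0432] F [0.77 0.59 2.71] 0.0004
```

View pics/L22.png

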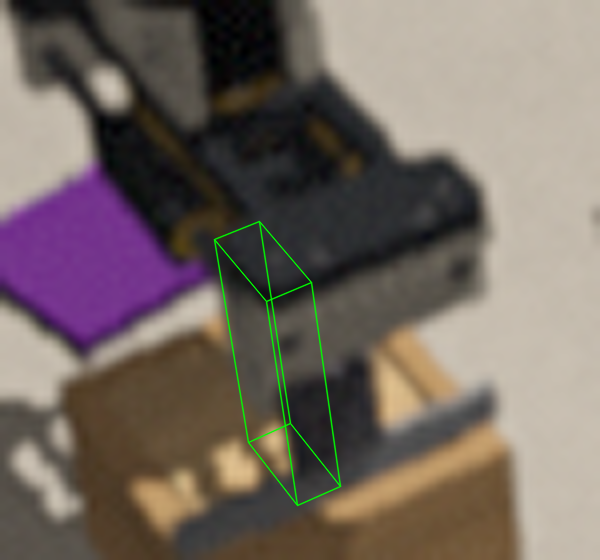

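Request:
{"name": "drive_tool", "arguments": {"plan": [{"claw":1,"linear":[0,0,0.1],"angular":[0,0,0]},{"claw":1,"linear":[0,0,0.1],"angular":[0,0,0]},{"claw":1,"linear":[0,0,0],"angular":[0,0,0]}]}}

```text
t: 24.38
tool_pos: [0.5768, -0.1785, 0.043]
orientation: [1.976, 2.442, 0.0]
force: [-6.5, 1.8, 14.6]
opening: 0.0002
```

Request:
{"name": "drive_tool", "arguments": {"plan": [{"claw":1,"linear":[0,0,0.1],"angular":[0,0,0]},{"claw":1,"linear":[0,0,0],"angular":[0,0,0]}]}}

```text
t: 24.62
tool_pos: [0.5768, -0.1785, 0.0429]
orientation: [1.976, 2.442, -0.0]
force: [-10.8, 4.9, 21.9]
opening: 0.0002
```

```bash
python3 - <<'E'
from look import *
look("23",{"scene":(225,195,75,70)},[],k=8)
print(read_state()["wrist_torque"])
E
```

```text
24.62 [ 0.5768 -0.1785  0.0429] [ 0.5768 -0.1785  0.0429] F [-10.76   4.91  21.85] 0.0002
[0.74456111 1.85681069 0.01715852]
```

View pics/L23.png

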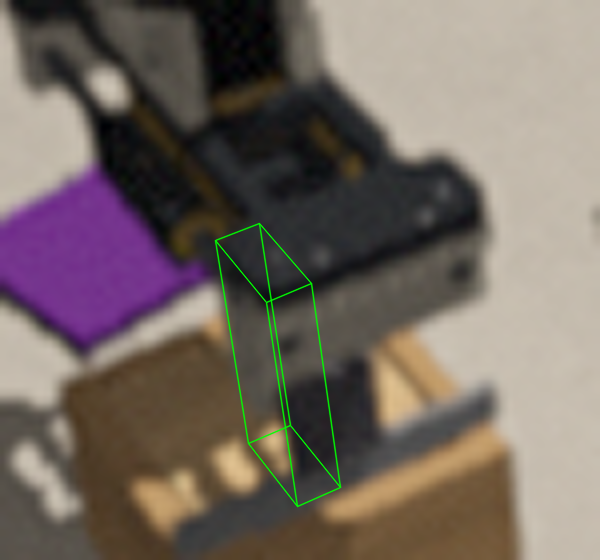

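Firm stop at 22 N with about 5 mm of travel after first contact. I'll lift off and inspect the panel.

Request:
{"name": "drive_tool", "arguments": {"plan": [{"claw":1,"linear":[0,0,-0.5],"angular":[0,0,0]},{"claw":1,"linear":[0,0,-2],"angular":[0,0,0]},{"claw":1,"linear":[0,0,-4],"angular":[0,0,0]},{"claw":1,"linear":[0,0,-5],"angular":[0,0,0]},{"claw":1,"linear":[0,-2,-5],"angular":[0,0,0]},{"claw":1,"linear":[0,-4,-2],"angular":[0,0,0]},{"claw":1,"linear":[0,-4,0],"angular":[0,0,0]},{"claw":1,"linear":[0,-4,0],"angular":[0,0,0]},{"claw":1,"linear":[0,-2,0],"angular":[0,0,0]},{"claw":1,"linear":[0,0,0],"angular":[0,0,0]},{"claw":1,"linear":[0,0,0],"angular":[0,0,0]}]}}

```text
t: 26.05
tool_pos: [0.4208, -0.2118, 0.2259]
orientation: [1.976, 2.442, 0.001]
force: [0.6, 0.1, -0.6]
opening: 0.0006
```

```bash
python3 - <<'E'
from look import *
look("24",{"scene":(225,205,80,80),"top":(360,140,80,80)},[],k=6)
S=pickle.load(open("scene24.pkl","rb"));T=pickle.load(open("top24.pkl","rb"));S0=pickle.load(open("scene0.pkl","rb"))
c=(228,215,70,75)
b=fit([S0],*BOX,(.5809,-.1811,.209),w=2)[0]; print(b)
a=b[2]; p=b+np.r_[-.0045*np.cos(a),-.0045*np.sin(a),0]
A=[draw(S0,[],c,6,None),draw(S,[],c,6,None),draw(S,[(p,*up(PAN,.065),(0,0,255)),(p,*up(PAN,.071),(255,0,0))],c,6,None)]
I=np.hstack(A); cv2.imwrite("pics/p24.png",cv2.resize(I,None,fx=.63,fy=.63,interpolation=cv2.INTER_AREA))
E
```

```text
26.05 [ 0.4208 -0.2118  0.2259] [ 0.4209 -0.2116  0.2255] F [ 0.58  0.1  -0.64] 0.0006
[ 0.58106317 -0.18118408  0.2069558 ]
```

View pics/L24.png

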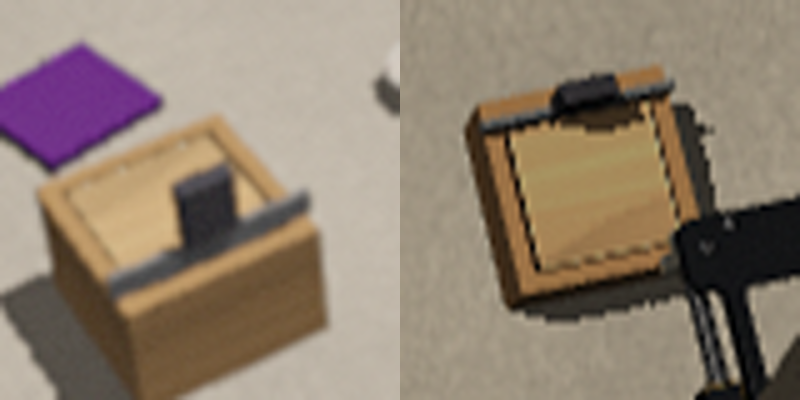

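View pics/p24.png

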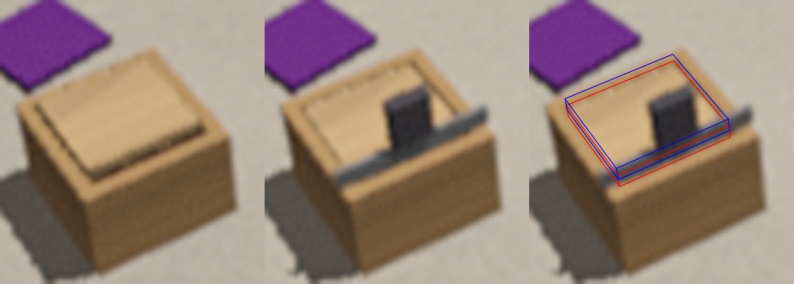

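```bash
python3 - <<'E'
from look import *
S=pickle.load(open("scene24.pkl","rb"));T=pickle.load(open("top24.pkl","rb"))
for nm,M in (("z65",up(PAN,.065)),("z66.5",up(PAN,.0665)),("z69",up(PAN,.069))):
    for ps in ([S],[T]):
        V,E=M
        r=fit(ps,V,E[:],(.5770,-.1817,.21),w=1.5,skip=lambda n,i,j:not(i>=4 and j>=4) or (i,j)==(5,6)); print(nm,r[0].round(4),r[1].round(3))
for ps in ([S],[T]):
  print("bar",fit(ps,*up(GB,.07),(.6213,-.172,.21),w=2)[0].round(4),"box",fit(ps,*BOX,(.5815,-.1805,.21),w=2)[0].round(4))
cv2.imwrite("pics/z24.png",np.hstack([draw(S,[],(232,222,65,50),12,None)]))
E
```

```text
z65 [ 0.5668 -0.1839  0.1651] 0.376
z65 [ 0.575  -0.1809  0.2014] 0.285
z66.5 [ 0.5679 -0.1838  0.1426] 0.399
z66.5 [ 0.575  -0.1806  0.2047] 0.284
z69 [ 0.5703 -0.1841  0.1338] 0.416
z69 [ 0.5746 -0.1801  0.204 ] 0.301
bar [ 0.6221 -0.1728  0.225 ] box [ 0.5813 -0.1811  0.2085]
bar [ 0.6183 -0.172   0.2821] box [ 0.5828 -0.1792  0.2344]
```

View pics/z24.png

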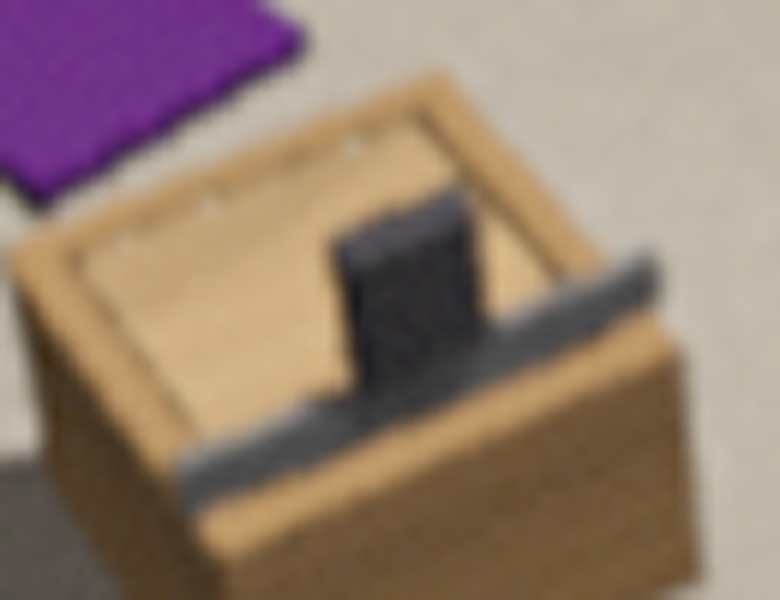

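Everything I can check agrees:
- The panel is flush all round.
- The bar lies on both walls, at about (41.6, −0.3) mm in the box frame.
- The arm is clear of everything.

Handing in.

```bash
python3 - <<'E'
from plant import *
p=read_camera("scene")
for l in ["narrow_gauge","mug_mid","dish_mid","cutout_mid","bottle_mid","reel_mid"]:
    print(l,[(round(d["p"],2),[round(float(v),3) for v in d["at"]]) for d in search_frame(p,l)][:3])
print(close_job())
E
```

```text
narrow_gauge [(0.52, [0.51, 0.145, 0.064])]
mug_mid [(0.71, [0.787, 0.116, 0.058])]
dish_mid [(0.74, [0.461, 0.003, 0.016])]
cutout_mid [(0.64, [0.653, 0.0, 0.005])]
bottle_mid [(0.82, [0.521, 0.418, 0.064])]
reel_mid [(0.63, [0.554, -0.41, 0.047])]
the job is handed in; nothing more can be done
None
```

The wide gauge is standing in the gap with its crossbar on the rim. After that I pressed the panel flat, and the job was handed in at about 26.5 s of the 51 s allowed.

**Gauge:** I drew it straight up out of its slot and lowered it into the gap until it met the rim. Contact came at a crossbar height of 69.9 mm with about 7 N. In the last scene picture it reads about x = 41.6 mm, y = −0.3 mm and 0.02 rad of yaw in the box frame. The top camera's fit of the bar was poor because shadow confused it.

**Panel:** I pressed it at its middle with closed fingers. It sank about 5 mm and came to a hard stop at 22 N. The pictures show it flush with the rim all round. The flushness rests on sight and on that stop, because the pictures cannot measure its height to within a millimetre.

**Bystanders:** The narrow gauge, dish, cut-out, bottle, reel and the one mug detected were re-detected within about 5 mm of where they started. The network never reported the second mug, so I did not check it.

**Disagreements:**
- The fingertips looked and touched about 20 to 30 mm higher than the reported tool position. I therefore set heights from contact and from the pictures.
- The two cameras differed by about 2 mm in position, and by 0.03 rad on the box's yaw.

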